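Put the knocked-over polishing station back in order

TASK

Someone knocked this specimen-preparation bench: stand the tipped square bottle upright again in the aluminium lane, about midway between the two round jars, setting it down gently. Lay the stray spatula flat in the grey tray, next to and parallel with the spatula already there, blade pointing the same way. Leave everything else where it is.

Things in the scene. Friction and masses are not known exactly. Their poses are not given: they have to be found in the camera images.
- bottle: Tipped square bottle, white plastic, about 0.3 kg, lying on a flat side on the bench, cap roughly towards the robot. Body 54 x 54 mm, 100 mm tall; shoulder to 112 mm; round grey cap, 30 mm diameter, to 130 mm. Origin: centre of its base; z runs from base to cap, x and y are normal to its flat sides. Centre of mass about 53 mm from the base.
- rack: Aluminium lane fixed on the bench, 120 mm deep (x), 420 mm long (y); origin: centre of its underside. Floor top 3 mm above the bench, 110 mm wide between two lips along y, each 5 mm thick, tops 8 mm above the bench; ends open. Jars stand in it near y = +120 and -120 mm: the gap between them is about 180 mm, its middle near the origin.
- jar_left: Round white jar with grey lid, 60 mm diameter, 60 mm tall, standing in the lane on its left (+y) part; origin at the centre of its underside. Leave it.
- jar_right: Round white jar like the other, 60 mm diameter, 60 mm tall, standing in the lane on its right (-y) part; origin at the centre of its underside. Leave it.
- vial: Small amber vial, 36 mm diameter, 55 mm tall, standing at the lane's right end beyond the right jar; origin at the centre of its underside. Leave it.
- spatula: Stray spatula lying flat on the bench, blade roughly to the left, 150 mm long, 60 g: black handle 85 mm long, 20 wide, 18 high; steel blade 65 mm long, 16 wide, 4 thick. Origin: on its underside, midway along the 150 mm; x points to the blade's tip (x = +75 mm), the handle fills x = -75 to +10 mm, z up.
- spatula_grip (a point): Grip point on the stray spatula's handle, 20 mm from the spatula's origin towards the handle end, 9 mm above its underside; axes as the spatula's.
- spatula_tip (a point): Tip of the stray spatula's blade, 75 mm from its origin, 2 mm above its underside.
- tray: Grey plastic tray fixed on the bench, open on top, 140 mm across (x), 200 mm long (y), walls 5 mm thick and 14 mm high, inner floor 5 mm above the bench; origin: centre of its underside. The other spatula lies along its y at about x = -30 mm, blade to -y (right); the free half is around x = +30 mm.
- spatula_rest: The spatula already in the tray, identical to the stray one (same size and axes), lying along the tray, blade to the tray's -y. Leave it.
- mount_a: Black specimen mount: disc 32 mm diameter, 20 mm high, on the bench between the stray spatula and the bottle; origin at the centre of its underside. Leave it.
- mount_b: Another such specimen mount, on the bench right of the lane. Leave it.
- eyepiece: Black microscope eyepiece, 40 mm diameter, 55 mm tall, standing on the bench left of the lane; origin at the centre of its underside. Leave it.

How it is judged:
By the outcome, as a careful person would: the job done as asked, in the order asked, and still so for the second after the job is handed in, with the robot touching nothing.
It also fails if it takes over 58 s, if anything falls off the work surface, if the arm or the gripper's body presses on something with over 40 N, if the wrist force passes 120 N, or if a joint passes its speed limit or range.

ROBOT

A 6-joint arm with a two-finger parallel gripper is mounted at the origin on the work surface. World frame = base frame: x ahead of the robot, y to its left, z up, the work surface at z = 0. Lengths are in m, angles in rad, forces in N, time in s.
With the tool pointing down it reaches from about 0.35 to 0.775 m from the base axis. Payload 7.3 kg.
Tool frame: the origin (TCP) lies at the very end of the fingers, on their centre line; the grasp point (between the pads) lies 19 mm behind it; z points along the fingers, y is the line along which they close (so a half turn about z gives the same grasp; the last joint's range is limited). The gripper opens to 92 mm and grips with 3 to 60 N. Pads are 19 mm wide; open, the fingers measure 130 mm over their backs; the gripper's body (75 mm by 190 mm) begins 47 mm behind the grasp point.
Start: joints at [-1.288, 0.342, 1.524, -0, 1.275, -0.146], TCP at [0.218, -0.477, 0.227] pointing down, gripper open.
Joint ranges: [-2.53, 2.53], [-0.77, 2.02], [0.04, 2.7], [-1, 4.14], [0.28, 2.66], [-3.11, 3.11]. Speed limits (rad/s): [2.57, 2.57, 3.14, 3.14, 3.14, 3.14].

INTERFACE

Orientations are given as [roll, pitch, yaw] about the fixed x, y, z axes, in that order (R = Rz(yaw) Ry(pitch) Rx(roll)).
In Python, from cell import r, cams, job gives the robot as it stands. The module is installed in compiled form; this text tells all that it offers.
- The arm moves only by the tool arm_command, never from a script. Its argument "targets" is a list of rows, each an object of numbers: "x", "y", "z": the shift along the tool's x, y, z each as a share of 0.3 m, from -1 to 1; "ax", "ay", "az": the turn, a rotation vector about the tool's x, y, z each as a share of 360 degrees, from -1 to 1; "claw": the closure, from -1 (fully open) to 1 (shut). In form: [{"x": .., "y": .., "z": .., "ax": .., "ay": .., "az": .., "claw": ..}, ...]. A call has 1 to 5 rows; each row shifts and turns the commanded pose from where the row before left it, along the tool's axes as they then stand; what a row does not reach is not made up. A row lasts 1/12 s, in which the tool goes at most 41.7 mm and 7.16 degrees, less where a joint would pass 70% of its speed; a pose out of reach is approached as far as the arm can. A call with a number of a shift or a turn outside -1 to 1 is refused whole. A call with a gripper value outside its range is refused whole. The fingers move at their own pace and stop on an object; the grip force is fixed at half the most. Time passes only in rows, so rows that do not move let the fingers close. It gives the time, the measured TCP pose, the force, the opening and the grip force at its end, in the units of the state.
- r.read_state(): the state, without advancing time (a new reading comes with each control period).
- cams.snapshot(name): name is "scene" or "top"; returns the picture (480x640x3 uint8, red, green, blue); there is no depth.
- cams.get_calibration(name): a dict with "fx", "fy", "cx", "cy" (pixels), "position" and "rotation" of the camera in the world. Camera axes: x right, y down, z forward; pixel columns grow to the right and rows downward; lengths in m; the calibration is good to about 2 mm. A picture is of the moment at which its call begins. get_calibration takes no time and is no camera call.
- job.job_done(): hands the job in; it is judged then, once.
The state is a dict: "t": time; "joint_positions": joint angles; "joint_velocities": joint speeds; "effort": joint torques, N m; "eef_pos": TCP position; "ee_rot": TCP orientation; "ft_force": force on the tool from outside, world axes, zero at the start; "ft_torque": the same for the moment, N m; "opening": finger opening in m; "finger_force": force on a finger pad.
Only numpy, scipy, OpenCV 4.12 (cv2) and the standard library are available. Lean on these libraries where they do the work, as an engineer would, in place of code of your own. Each camera call takes 0.05 s, during which the arm holds its last target. There are 200 camera calls.

## Working session

There is one attempt and no reset: what is moved stays moved. The work goes in short steps, Python scripts to look and compute and a tool call to move; the robot and the scene stay as the last step left them, time stands still between calls to the robot, and variables do not carry over. Pictures are saved under pics/ and viewed, at most 10 in all, crops included, and the job is handed in when it is done.

Besides the shell and the picture viewer there is one more tool, called after "Emit:" as a command line: name --argument value ..., lists and objects as JSON in quotes. arm_command: Moves the arm, as the interface text tells. Shift numbers are shares of 0.3 m and turn numbers shares of 360 degrees, none past 1 either way. Its arguments: {"type":"object","properties":{"targets":{"type":"array","items":{"type":"object","properties":{"x":{"type":"number"},"y":{"type":"number"},"z":{"type":"number"},"ax":{"type":"number"},"ay":{"type":"number"},"az":{"type":"number"},"claw":{"type":"number"}}}}},"required":["targets"]}

```bash
mkdir -p pics
python3 - <<'E'
from cell import r,cams,job
import cv2
for n in("scene","top"):
    cv2.imwrite(f"pics/{n}0.png",cams.snapshot(n)[:,:,::-1]); print(cams.get_calibration(n))
s=r.read_state();print(s)
E
```

```text
{'fx': 511.62836485587434, 'fy': 511.62836485587434, 'cx': 316.09352172345746, 'cy': 235.53322831976277, 'position': array([ 1.14866238, -0.276996  ,  0.81654077]), 'rotation': array([-2.48322285, -0.00271901,  1.19939898])}
{'fx': 491.64396599473156, 'fy': 491.64396599473156, 'cx': 319.26860694676145, 'cy': 236.99488559733234, 'position': array([ 0.39374773, -0.04616744,  0.97627964]), 'rotation': array([-2.956769  , -0.00999253, -1.59889891])}
{'t': 0.1, 'joint_positions': array([-1.28800589e+00,  3.42639489e-01,  1.52487351e+00,  1.87699764e-05,
        1.27541161e+00, -1.46000998e-01]), 'joint_velocities': array([-5.72162617e-05, -1.81500254e-03, -1.31571516e-03, -1.40114446e-03,
        4.38743225e-04, -6.41954203e-04]), 'effort': array([ 2.22969211e-03, -4.32001770e+01, -2.44693744e+01,  7.19706248e-02,
        5.25792805e-02, -4.53397524e-05]), 'eef_pos': array([ 0.21820832, -0.477126  ,  0.22613825]), 'ee_rot': array([-3.14027748e+00, -2.11535834e-04,  4.28785821e-01]), 'ft_force': array([-1.29753907,  0.39936292,  0.09915392]), 'ft_torque': array([-0.00646589, -0.03197279,  0.02240099]), 'finger_force': 0.0, 'opening': 0.09203377015507257}
```

View pics/scene0.png

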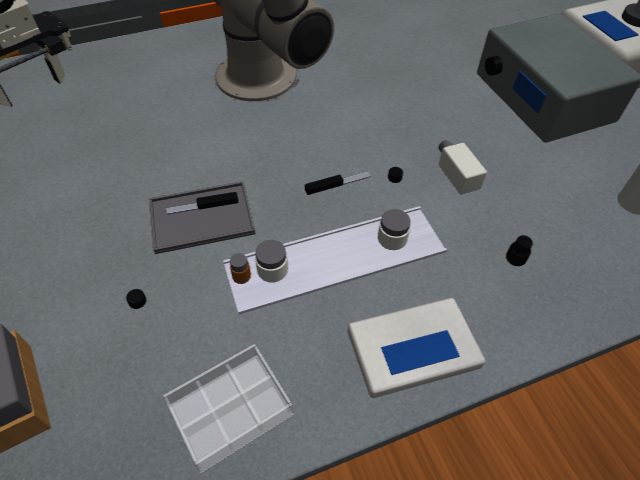

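View pics/top0.png

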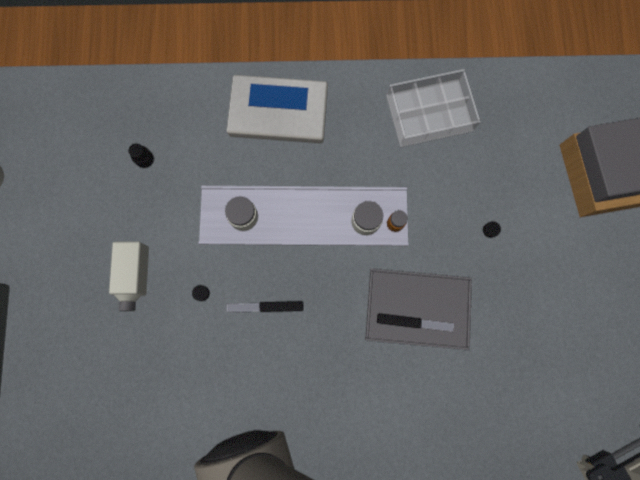

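The scene picture shows the bottle near (463,167), the stray spatula near (338,183) and the lane near (335,258). In the top picture, the bottle body is at (127,268) with its cap at (127,305). The stray handle is at (281,307) with the blade tip at (227,308), and the tray is at (419,309). Next I'll measure them.

```bash
cat > h.py <<'E'
import numpy as np, cv2
from scipy.spatial.transform import Rotation as R
from cell import r,cams
C={n:cams.get_calibration(n) for n in("scene","top")}
def ray(n,uv):
    c=C[n];d=R.from_euler('xyz',c['rotation']).apply([(uv[0]-c['cx'])/c['fx'],(uv[1]-c['cy'])/c['fy'],1.]);return c['position'],d
def plane(n,uv,z):
    p,d=ray(n,uv);return p+d*(z-p[2])/d[2]
def tri(a,b):
    p,d=ray("scene",a);q,e=ray("top",b)
    s=np.linalg.lstsq(np.c_[d,-e],q-p,rcond=None)[0]
    A,B=p+d*s[0],q+e*s[1];return (A+B)/2,np.linalg.norm(A-B)
def blobs(img,lo,hi,box,amin=40):
    x0,y0,x1,y1=box;hsv=cv2.cvtColor(img[y0:y1,x0:x1],cv2.COLOR_RGB2HSV)
    m=cv2.inRange(hsv,np.array(lo),np.array(hi))
    cs=cv2.findContours(m,cv2.RETR_EXTERNAL,cv2.CHAIN_APPROX_NONE)[0]
    return [c+np.array([x0,y0]) for c in cs if cv2.contourArea(c)>amin]
E
python3 - <<'E'
from h import *
np.set_printoptions(precision=4,suppress=True)
T=cv2.imread('pics/top0.png')[:,:,::-1].copy();S=cv2.imread('pics/scene0.png')[:,:,::-1].copy()
def show(lbl,n,img,lo,hi,box,z,amin=40):
    for c in blobs(img,lo,hi,box,amin):
        q=cv2.boxPoints(cv2.minAreaRect(c));print(lbl,n,'rect',q.round(1).tolist(),'\n   world',[plane(n,p,z)[:2].round(4).tolist() for p in q],'ctr',plane(n,q.mean(0),z)[:2])
show('bottle','top',T,(0,0,150),(180,60,255),(90,225,170,330),.054)
show('bottle','scene',S,(0,0,120),(180,70,255),(430,130,500,205),.054)
show('handle','top',T,(0,0,0),(180,255,45),(215,290,320,325),.018)
show('handle','scene',S,(0,0,0),(180,255,45),(295,165,380,200),.018)
show('blade','top',T,(0,0,125),(180,255,255),(215,295,262,320),.004)
show('blade','scene',S,(0,0,130),(180,255,255),(338,165,380,190),.004)
show('lane','top',T,(0,0,150),(180,70,255),(190,175,420,255),.004,500)
show('jarL','top',T,(0,0,60),(180,255,125),(222,192,262,232),.063)
show('jarR','top',T,(0,0,60),(180,255,125),(350,198,386,236),.063)
show('jarLs','scene',S,(0,0,60),(180,60,125),(376,206,414,240),.063)
show('rest','top',T,(0,0,0),(180,255,45),(372,308,465,338),.023)
show('restb','top',T,(0,0,125),(180,255,255),(400,312,465,338),.009)
for nm,q in(('tray',[(371,269),(472,276),(469,349),(365,341)]),): print(nm,[plane('top',p,.014)[:2].round(3).tolist() for p in q])
print('bottle px HSV',cv2.cvtColor(T,cv2.COLOR_RGB2HSV)[265:310:8,127].tolist(),cv2.cvtColor(T,cv2.COLOR_RGB2HSV)[260,105:150:4].tolist())
big=np.vstack([cv2.resize(T[230:320,90:320],None,fx=3,fy=3),cv2.resize(S[130:215,290:520],None,fx=3,fy=3)])
cv2.imwrite('pics/crop.png',big[:,:,::-1])
E
```

```text
bottle top rect [[108.80000305175781, 292.8999938964844], [111.9000015258789, 240.5], [138.39999389648438, 242.10000610351562], [135.3000030517578, 294.3999938964844]] 
   world [[0.4704, 0.3343], [0.5694, 0.3335], [0.565, 0.2832], [0.4661, 0.285]] ctr [0.5173 0.309 ]
bottle scene rect [[430.0, 184.0], [475.0, 184.0], [475.0, 204.0], [430.0, 204.0]] 
   world [[0.5597, 0.2046], [0.593, 0.2905], [0.6398, 0.2612], [0.6077, 0.178]] ctr [0.6004 0.2334]
bottle scene rect [[443.20001220703125, 148.3000030517578], [460.3999938964844, 135.5], [488.79998779296875, 173.39999389648438], [471.70001220703125, 186.1999969482422]] 
   world [[0.4763, 0.2835], [0.4536, 0.3401], [0.5772, 0.3337], [0.5959, 0.2808]] ctr [0.5278 0.3092]
handle top rect [[259.79998779296875, 302.1000061035156], [302.0, 300.8999938964844], [302.20001220703125, 310.0], [260.1000061035156, 311.29998779296875]] 
   world [[0.4476, 0.0577], [0.4477, -0.0238], [0.4302, -0.0239], [0.4301, 0.0573]] ctr [0.4389 0.0168]
handle scene rect [[303.3999938964844, 184.3000030517578], [340.79998779296875, 173.60000610351562], [343.700012
[... 1974 characters left out ...]
84, -0.2507], [0.3906, -0.2474]] ctr [ 0.4053 -0.2079]
restb top rect [[421.29998779296875, 326.70001220703125], [422.1000061035156, 319.8999938964844], [453.3999938964844, 323.79998779296875], [452.6000061035156, 330.6000061035156]] 
   world [[0.3922, -0.2538], [0.4051, -0.2563], [0.3959, -0.3166], [0.3831, -0.314]] ctr [ 0.3941 -0.2852]
tray [[0.507, -0.161], [0.487, -0.359], [0.348, -0.341], [0.368, -0.143]]
bottle px HSV [[25, 16, 186], [30, 17, 185], [28, 17, 183], [30, 15, 182], [33, 17, 133], [150, 6, 83]] [[105, 18, 111], [105, 19, 109], [30, 15, 186], [33, 15, 186], [26, 19, 187], [30, 17, 185], [33, 15, 183], [30, 15, 181], [27, 17, 167], [30, 15, 70], [36, 18, 70], [94, 17, 105]]
```

View pics/crop.png

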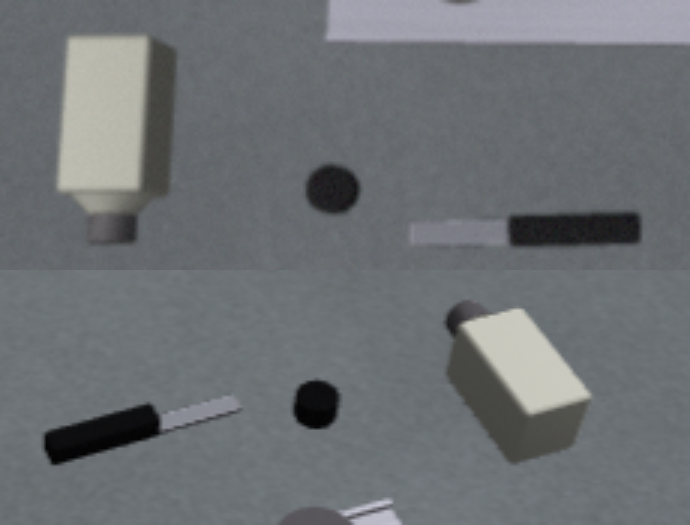

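The crop shows the bottle's top face, with a dim side visible in each view, and the spatula lying nearly along y. I'll triangulate the top-face corners and the handle ends.

Run:
```python
from h import *
np.set_printoptions(precision=4,suppress=True)
t=lambda x,y:(90+x/3,230+y/3); s=lambda x,y:(290+x/3,130+(y-270)/3)
P={'capL':(s(520,309),t(57,190)),'baseL':(s(590,397),t(68,37)),'baseR':(s(527,415),t(150,37)),'capR':(s(465,322),t(137,192)),
'hEndN':(s(44,432),t(641,244)),'hEndF':(s(53,462),t(640,213)),'bladeTip':(s(240,402),t(410,233)),'hJ':(s(152,405),t(510,245))}
for k,(a,b) in P.items(): print(k,*tri(a,b),'top@.054',plane('top',b,.054)[:2],'scene@.054',plane('scene',a,.054)[:2])
T=cv2.imread('pics/top0.png')[:,:,::-1].copy();S=cv2.imread('pics/scene0.png')[:,:,::-1].copy()
# jar lids: min enclosing circle
for lab,uvT,uvS in(('jarL lid',(240.5,212),(395.5,221)),('jarR lid',(367.5,217),(271,253))): print(lab,tri(uvS,uvT))
# lane corners in scene / top
for lab,a,b in(('NL',(419,209.5),(199,243)),('FL',(445.5,250),(201,185.5)),('FR',(240,311),(407.5,188)),('NR',(224,263),(408,244.5))): print('lane',lab,*tri(a,b),plane('top',b,.005)[:2])
```

```text
capL [0.4706 0.3381 0.0464] 0.002168987181019407 top@.054 [0.4695 0.3339] scene@.054 [0.4773 0.3333]
baseL [0.5676 0.3357 0.047 ] 0.002058978437337357 top@.054 [0.5658 0.3318] scene@.054 [0.5729 0.3313]
baseR [0.5666 0.2845 0.0468] 0.003578360912517075 top@.054 [0.5645 0.2801] scene@.054 [0.5721 0.2812]
capR [0.4687 0.2901 0.0471] 0.006530232815816046 top@.054 [0.4669 0.2844] scene@.054 [0.4749 0.2887]
hEndN [ 0.4287 -0.0238  0.0117] 0.005716649733640981 top@.054 [ 0.4263 -0.0273] scene@.054 [ 0.4673 -0.0345]
hEndF [ 0.4491 -0.0239  0.0007] 0.0044047336710921975 top@.054 [ 0.4454 -0.0271] scene@.054 [ 0.4953 -0.0385]
bladeTip [ 0.4405  0.1275 -0.0022] 0.0050796919447373455 top@.054 [0.437  0.1153] scene@.054 [0.4896 0.1022]
hJ [0.4304 0.0605 0.0097] 0.004585478957625684 top@.054 [0.428  0.0536] scene@.054 [0.4703 0.0441]
jarL lid (array([0.6202, 0.0927, 0.0521]), np.float64(0.00543573599548137))
jarR lid (array([ 0.604 , -0.1534,  0.0494]), np.float64(0.0026694534485464123))
lane NL [ 0.5711  0.1829 -0.0047] 0.001583624766957378 [0.5691 0.1799]
lane FL [0.6888 0.178  0.0033] 0.00038587336091178316 [0.6884 0.1778]
lane FR [ 0.6735 -0.2409  0.0048] 0.008095900992146462 [ 0.6725 -0.2448]
lane NR [ 0.5567 -0.2382 -0.0024] 0.003998385686727481 [ 0.555  -0.2386]
```

Emit:
arm_command --targets '[{"z":-0.1},{"z":-0.1},{"y":0.1},{"x":0},{"x":0}]'

```text
schema error: expected keys x, y, z, ax, ay, az, claw
```

Run:
```python
from cell import r
s=r.read_state()
for k in('t','joint_positions','eef_pos','ee_rot'):print(k,s[k])
```

```text
t 0.1
joint_positions [-1.28800589e+00  3.42639489e-01  1.52487351e+00  1.87699764e-05
  1.27541161e+00 -1.46000998e-01]
eef_pos [ 0.21820832 -0.477126    0.22613825]
ee_rot [-3.14027748e+00 -2.11535834e-04  4.28785821e-01]
```

Both views agree on y to about 2 mm. Triangulated heights read about 7 mm low everywhere, which is a consistent calibration bias. The bottle centre is about (0.520, 0.308), the lane middle about (0.621, -0.031) with a lane yaw near -1.9°. I'll start moving.

Emit:
arm_command --targets '[{"x":0,"y":0,"z":-0.05,"ax":0,"ay":0,"az":0.01825,"claw":-1},{"x":0,"y":0,"z":-0.05,"ax":0,"ay":0,"az":0.01825,"claw":-1},{"x":0,"y":0,"z":-0.05,"ax":0,"ay":0,"az":0.01825,"claw":-1},{"x":0,"y":0,"z":-0.05,"ax":0,"ay":0,"az":0.01825,"claw":-1},{"x":0.09,"y":-0.095,"z":0,"ax":0,"ay":0,"az":0,"claw":-1}]'

```text
t: 0.52
eef_pos: [0.2436, -0.4541, 0.2888]
ee_rot: [3.136, 0.0, -0.042]
ft_force: [0.8, -0.0, -0.6]
opening: 0.0918
finger_force: 0.0
```

Run:
```python
from cell import r
s=r.read_state()
for k in('t','joint_positions','eef_pos','ee_rot'):print(k,s[k])
```

```text
t 0.5167
joint_positions [-1.22572668  0.27921071  1.44130974 -0.0024245   1.41549788  0.38695742]
eef_pos [ 0.24359073 -0.45406617  0.28881845]
ee_rot [ 3.13552619e+00  1.16702820e-04 -4.15197995e-02]
```

Emit:
arm_command --targets '[{"x":0.09,"y":-0.095,"z":0,"ax":0,"ay":0,"az":0,"claw":-1},{"x":0.09,"y":-0.095,"z":0,"ax":0,"ay":0,"az":0,"claw":-1},{"x":0.09,"y":-0.095,"z":0,"ax":0,"ay":0,"az":0,"claw":-1},{"x":0.09,"y":-0.095,"z":0,"ax":0,"ay":0,"az":0,"claw":-1},{"x":0.09,"y":-0.095,"z":0,"ax":0,"ay":0,"az":0,"claw":-1}]'

```text
t: 0.93
eef_pos: [0.3862, -0.3097, 0.2865]
ee_rot: [-3.141, 0.0, -0.03]
ft_force: [0.7, -0.3, 0.6]
opening: 0.092
finger_force: 0.0
```

Emit:
arm_command --targets '[{"x":0.09,"y":-0.095,"z":0,"ax":0,"ay":0,"az":0,"claw":-1},{"x":0.09,"y":-0.095,"z":0,"ax":0,"ay":0,"az":0,"claw":-1},{"x":0.09,"y":-0.095,"z":0,"ax":0,"ay":0,"az":0,"claw":-1},{"x":0,"y":-0.12,"z":0,"ax":0,"ay":0,"az":0,"claw":-1},{"x":0,"y":-0.12,"z":0,"ax":0,"ay":0,"az":0,"claw":-1}]'

```text
t: 1.35
eef_pos: [0.4717, -0.1546, 0.2856]
ee_rot: [-3.141, 0.002, -0.029]
ft_force: [0.3, -0.7, 0.2]
opening: 0.0917
finger_force: 0.0
```

Run:
```python
from cell import r
s=r.read_state()
for k in('t','joint_positions','eef_pos','ee_rot'):print(k,s[k])
```

```text
t 1.35
joint_positions [-4.71329286e-01  2.48911338e-01  1.49123529e+00  1.00542073e-04
  1.40322541e+00  1.12867440e+00]
eef_pos [ 0.47169567 -0.15460959  0.28560569]
ee_rot [-3.14074175e+00  1.56589118e-03 -2.92235550e-02]
```

Emit:
arm_command --targets '[{"x":0,"y":-0.13,"z":0,"ax":0,"ay":0.01667,"az":0,"claw":-1},{"x":0,"y":-0.13,"z":0,"ax":0,"ay":0.01667,"az":0,"claw":-1},{"x":0,"y":-0.13,"z":0,"ax":0,"ay":0.01667,"az":0,"claw":-1},{"x":0,"y":-0.13,"z":0,"ax":0,"ay":0.01667,"az":0,"claw":-1},{"x":0,"y":-0.13,"z":0,"ax":0,"ay":0.01667,"az":0,"claw":-1}]'

```text
t: 1.77
eef_pos: [0.4763, 0.0401, 0.2873]
ee_rot: [-3.14, -0.53, -0.031]
ft_force: [0.9, -1.2, -0.6]
opening: 0.0918
finger_force: 0.0
```

Emit:
arm_command --targets '[{"x":0,"y":0,"z":0,"ax":0,"ay":0,"az":0,"claw":-1},{"x":0,"y":0,"z":0,"ax":0,"ay":0,"az":0,"claw":-1}]'

```text
t: 1.93
eef_pos: [0.475, 0.0413, 0.2861]
ee_rot: [3.141, -0.523, -0.024]
ft_force: [0.1, -0.6, 0.9]
opening: 0.0917
finger_force: 0.0
```

```bash
cat > log.py <<'E'
from cell import r
s=r.read_state()
f=open('log.txt','a');f.write(' '.join(map(str,[*s['joint_positions'],*s['eef_pos'],*s['ee_rot']]))+'\n')
for k in('t','joint_positions','eef_pos','ee_rot'):print(k,s[k])
E
python3 log.py
```

```text
t 1.9333
joint_positions [-0.09957776 -0.06765061  1.96626717  0.05664804  0.72239327  1.46293432]
eef_pos [0.47496987 0.0412935  0.2860695 ]
ee_rot [ 3.14144116 -0.52259802 -0.02420444]
```

Emit:
arm_command --targets '[{"x":0,"y":-0.13,"z":0,"ax":0.0165,"ay":0,"az":0,"claw":-1},{"x":0,"y":-0.13,"z":0,"ax":0.0165,"ay":0,"az":0,"claw":-1},{"x":0,"y":0,"z":0,"ax":0.0165,"ay":0,"az":0,"claw":-1},{"x":0,"y":0,"z":0,"ax":0,"ay":0,"az":0,"claw":-1},{"x":0,"y":0,"z":0,"ax":0,"ay":0,"az":0,"claw":-1}]'

```text
t: 2.35
eef_pos: [0.4773, 0.1137, 0.2888]
ee_rot: [-2.856, -0.518, -0.035]
ft_force: [0.2, -0.5, 0.2]
opening: 0.092
finger_force: 0.0
```

```bash
python3 log.py
python3 - <<'E'
from h import *
cv2.imwrite('pics/s1.png',cams.snapshot('scene')[:,:,::-1]);cv2.imwrite('pics/t1.png',cams.snapshot('top')[:,:,::-1])
E
```

```text
t 2.35
joint_positions [-0.14743861 -0.04909209  1.97180171  0.48671773  0.79474004  1.11176725]
eef_pos [0.47733746 0.11368827 0.28884375]
ee_rot [-2.85562259 -0.51786174 -0.03451276]
```

```bash
cat > fk.py <<'E'
import numpy as np
from scipy.optimize import least_squares
from scipy.spatial.transform import Rotation as R
D=[[-1.28800589,.342639489,1.52487351,0,1.27541161,-.146001,.21820832,-.477126,.22613825,-3.14027748,-.0002,.428785821],
[-.471329286,.248911338,1.49123529,.0001,1.40322541,1.1286744,.47169567,-.15460959,.28560569,-3.14074175,.001566,-.02922355]]+np.loadtxt('log.txt').reshape(-1,12).tolist()
D=np.array(D)
rot=lambda a,q:R.from_euler(a,q)
def fk(j,p):
    h,L1,ex,L2,dw,Lt,dj2,tz6,du=p
    r=rot('z',j[0]);x=np.array([0,0,h])
    r=r*rot('y',j[1]);x=x+r.apply([0,du,L1]);r=r*rot('y',j[2]);x=x+r.apply([ex,0,L2]);r=r*rot('z',j[3]);x=x+r.apply([0,dw,0])
    r=r*rot('y',j[4]);x=x+r.apply([0,0,Lt]);r=r*rot('z',j[5]+tz6);return x,r
def res(p,D=D):
    o=[]
    for d in D:
        x,r=fk(d,p);o+=[*(x-d[6:9])*1,*(rot('xyz',d[9:12]).inv()*r).as_rotvec()*.3]
    return np.array(o)
def reg(p): return np.r_[res(p),1e-3*(p-np.array([.15,.6,0,.4,.05,.35,0,np.pi/2,.03]))]
S=least_squares(reg,[.15,.6,0,.4,.05,.35,0,np.pi/2,.03]); P=S.x
E
python3 - <<'E'
from fk import *
np.set_printoptions(precision=4,suppress=True)
print(P, res(P).reshape(-1,6)*1000)
E
```

```text
[0.2229 0.5062 0.0465 0.3796 0.     0.3181 0.     1.5708 0.0764] [[-0.0033 -0.0021  0.0001  0.0008 -0.0019 -0.0012]
 [ 0.      0.002   0.0001 -0.0001 -0.      0.0004]
 [-0.0004  0.0018 -0.0005  0.      0.      0.0004]
 [ 0.0004  0.0001  0.0002 -0.      0.      0.0004]]
```

View pics/s1.png

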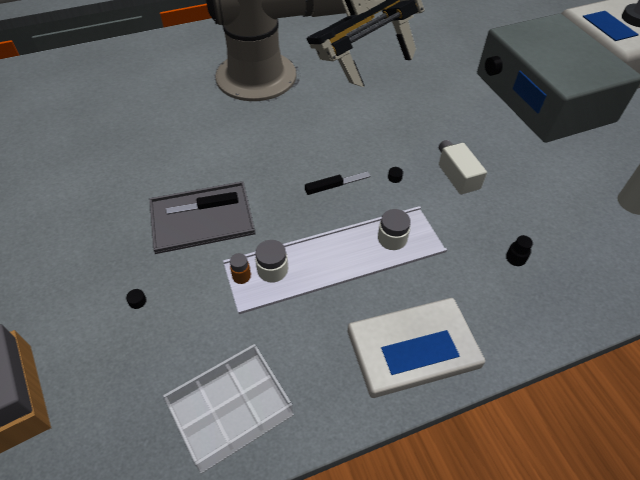

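The picture shows the arm over the bench with the gripper at (365,35) and its fingertips at about (357,84) and (408,58). Nothing has been disturbed. My fitted arm model matches to microns, so I'll plan the pick and place poses with it.

```bash
cat > plan.py <<'E'
from fk import *
LO=np.array([-2.53,-.77,.04,-1,.28,-3.11]);HI=np.array([2.53,2.02,2.7,4.14,2.66,3.11])
def ik(x,Rm,seeds):
    best=None
    for s in seeds:
        q=least_squares(lambda j:np.r_[fk(j,P)[0]-x,(Rm.inv()*fk(j,P)[1]).as_rotvec()*.3],np.clip(s,LO+.02,HI-.02),bounds=(LO,HI))
        if best is None or q.cost<best.cost: best=q
        if q.cost<1e-10: break
    return best.x,np.sqrt(2*best.cost)
def mat(x,y,z): return R.from_matrix(np.c_[x,y,z])
E
python3 - <<'E'
from plan import *
from h import ray,C
np.set_printoptions(precision=3,suppress=True)
# camera check: project TCP
for n in C:
    c=C[n];v=R.from_euler('xyz',c['rotation']).inv().apply(np.array([.4773,.1137,.2888])-c['position']);print(n,c['fx']*v[0]/v[2]+c['cx'],c['fy']*v[1]/v[2]+c['cy'])
rng=np.random.default_rng(0);seeds=[[0,.3,1.5,j4,1,j6] for j4 in(0,1.5,3.1) for j6 in(-1.5,0,1.5)]+list(rng.uniform(LO,HI,(12,6)))
s=.072
for a in (20,30):
    A=np.radians(a)
    b=np.array([1,-.03,0]);b/=np.linalg.norm(b);up=np.array([0,0,1.])
    base=np.array([.569,.3066,.027])
    g=base-b*s+up*.003; z=b*np.sin(A)-up*np.cos(A); x=b*np.cos(A)+up*np.sin(A); y=np.cross(z,x)
    print('pick',a,'tcp',g+.019*z,*ik(g+.019*z,mat(x,y,z),[[.4,.4,1.5,.1,.8,1.9]]+seeds))
    for nm,ang in(('fwd',-1.93),('H+y',88.07),('H-y',-91.93)):
        t=np.radians(ang);H=np.array([np.cos(t),np.sin(t),0]);
        # bottle frame: b->-up, u->-H
        z=-up*np.sin(A)+H*np.cos(A); x=-up*np.cos(A)-H*np.sin(A); y=np.cross(z,x)
        g=np.array([.621,-.031,.003+s])-H*.003
        print(' place',nm,'tcp',g+.019*z,*ik(g+.019*z,mat(x,y,z),seeds))
E
```

```text
scene 384.70315137956726 71.81174631434968
top 198.60885159462345 271.51582345783544
pick 20 tcp [0.504 0.309 0.012] [ 0.516  0.62   1.84  -0.452  0.419  2.507] 3.829710665092903e-13
 place fwd tcp [ 0.636 -0.032  0.069] [-0.292  0.852  2.304  2.885  1.236  1.567] 6.513866094377367e-11
 place H+y tcp [ 0.622 -0.016  0.069] [-0.587  1.055  1.276  0.937  1.693  2.241] 1.6893937492086732e-09
 place H-y tcp [ 0.62  -0.046  0.069] [ 0.258  1.033  1.235 -1.     1.559  0.745] 0.037744345059671565
pick 30 tcp [0.507 0.308 0.014] [ 0.563  0.618  1.922 -1.     0.326  3.081] 0.008801922508479158
 place fwd tcp [ 0.634 -0.031  0.066] [-0.276  0.711  2.253  2.868  0.876  1.626] 2.8957632557833597e-12
 place H+y tcp [ 0.621 -0.018  0.066] [-0.559  0.972  1.314  0.847  1.571  2.283] 3.193866799631743e-10
 place H-y tcp [ 0.621 -0.044  0.066] [ 0.236  0.961  1.336 -1.     1.412  0.751] 0.002289015873226691
```

Plan: pick with a 20° tilt at s≈80 mm, then place with the tool heading +y (left), 20° above horizontal. First I'll move above the bottle.

Emit:
arm_command --targets '[{"x":0,"y":0,"z":0,"ax":-0.0165,"ay":0,"az":0,"claw":-1},{"x":0,"y":0,"z":0,"ax":-0.0165,"ay":0,"az":0,"claw":-1},{"x":0,"y":0,"z":0,"ax":-0.0165,"ay":0,"az":0,"claw":-1},{"x":0,"y":-0.13,"z":0,"ax":0,"ay":-0.01389,"az":0,"claw":-1},{"x":0,"y":-0.13,"z":0,"ax":0,"ay":-0.01389,"az":0,"claw":-1}]'

```text
t: 2.87
eef_pos: [0.4733, 0.1935, 0.2908]
ee_rot: [-3.092, -0.33, -0.021]
ft_force: [2.5, 0.0, 1.0]
opening: 0.0918
finger_force: 0.0
```

Emit:
arm_command --targets '[{"x":-0.04,"y":-0.13,"z":0.06,"ax":0,"ay":0,"az":0,"claw":-1},{"x":-0.04,"y":-0.13,"z":0.06,"ax":0,"ay":0,"az":0,"claw":-1},{"x":-0.04,"y":-0.13,"z":0.06,"ax":0,"ay":0,"az":0,"claw":-1},{"x":0,"y":0,"z":0.06,"ax":0,"ay":0,"az":0,"claw":-1},{"x":0,"y":0,"z":0,"ax":0,"ay":0,"az":0,"claw":-1}]'

```text
t: 3.28
eef_pos: [0.4632, 0.3078, 0.2165]
ee_rot: [-3.092, -0.327, -0.014]
ft_force: [-0.4, -1.0, -1.3]
opening: 0.0918
finger_force: 0.0
```

```bash
cat > delta.py <<'E'
# usage: delta.py x y z roll pitch yaw (deg): shares still to go, in the tool axes as they stand
import sys,numpy as np
from cell import r
from scipy.spatial.transform import Rotation as R
a=np.array(list(map(float,sys.argv[1:7])));s=r.read_state()
C=R.from_euler('xyz',s['ee_rot']);T=R.from_euler('xyz',a[3:],degrees=True)
np.set_printoptions(precision=4,suppress=True)
print('pos',s['eef_pos'],'rpy',np.degrees(s['ee_rot']),'j',s['joint_positions'],'t',s['t'],'open',s['opening'],'F',s['ft_force'],s['finger_force'])
d=C.inv().apply(a[:3]-s['eef_pos']);w=(C.inv()*T).as_rotvec(degrees=True)
print('shift share',d/.3,'mm',d*1000,'| turn share',w/360,'deg',w, '| shift in target axes share',T.inv().apply(a[:3]-s['eef_pos'])/.3)
E
python3 delta.py .463 .309 .106 180 -20 -1.7
```

```text
pos [0.4632 0.3078 0.2165] rpy [-177.1696  -18.7622   -0.78  ] j [ 0.518   0.2592  1.7244 -0.16    0.8553  2.1809] t 3.2833 open 0.0918246119689045 F [-0.4051 -1.0287 -1.2603] 0.0
shift share [-0.119   0.0134  0.3483] mm [-35.712    4.0096 104.4901] | turn share [-0.0087  0.0035  0.0023] deg [-3.1355  1.259   0.8372] | shift in target axes share [-0.1266 -0.0038  0.3459]
```

Emit:
arm_command --targets '[{"x":0,"y":0,"z":0,"ax":-0.0087,"ay":0.0035,"az":0.0023,"claw":-1},{"x":-0.042,"y":-0.001,"z":0.115,"ax":0,"ay":0,"az":0,"claw":-1},{"x":-0.042,"y":-0.001,"z":0.115,"ax":0,"ay":0,"az":0,"claw":-1},{"x":-0.042,"y":-0.001,"z":0.115,"ax":0,"ay":0,"az":0,"claw":-1},{"x":0,"y":0,"z":0,"ax":0,"ay":0,"az":0,"claw":-1}]'

```text
t: 3.7
eef_pos: [0.4621, 0.3049, 0.1043]
ee_rot: [3.139, -0.344, -0.034]
ft_force: [-1.2, -1.8, -0.5]
opening: 0.0919
finger_force: 0.0
```

```bash
python3 delta.py .4975 .309 .0121 180 -20 -1.7
python3 - <<'E'
from h import *
S=cams.snapshot('scene');T=cams.snapshot('top')
big=np.hstack([cv2.resize(S[90:240,400:530],None,fx=3,fy=3),cv2.resize(T[200:350,70:200],None,fx=3,fy=3)])
cv2.imwrite('pics/pre.png',big[:,:,::-1])
E
```

```text
pos [0.4621 0.3049 0.1043] rpy [179.8404 -19.7204  -1.9203] j [ 0.554   0.4187  1.858  -0.34    0.6038  2.4144] t 3.7 open 0.0919365023472138 F [-1.1899 -1.7656 -0.5165] 0.0
shift share [ 0.0068 -0.0186  0.329 ] mm [ 2.046  -5.5905 98.7051] | turn share [ 0.0007  0.0008 -0.0006] deg [ 0.2344  0.2799 -0.2068] | shift in target axes share [ 0.0053 -0.0173  0.3291]
```

View pics/pre.png

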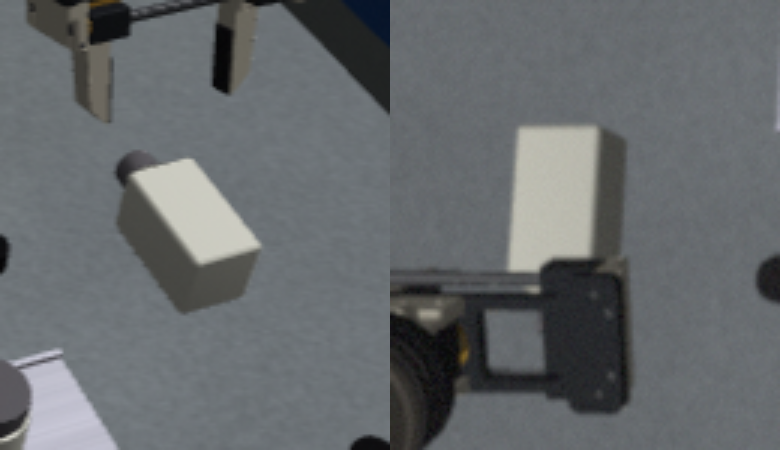

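The left half shows the fingertips at about scene (436,130) and (477,121), straddling the bottle's axis. The right half shows the gripper over the cap end of the bottle, which hasn't moved.

Run:
```python
from h import *
np.set_printoptions(precision=4,suppress=True)
c=C['scene'];v=R.from_euler('xyz',c['rotation']).inv().apply(np.array([.4621,.3049,.1043])-c['position']);pr=np.array([c['fx']*v[0]/v[2]+c['cx'],c['fy']*v[1]/v[2]+c['cy']]);print(pr)
off=np.array([456.2,125.5])-pr
s=lambda x,y:np.array((290+x/3,130+(y-270)/3))
for k,p in{'capL':s(520,309),'baseL':s(590,397),'baseR':s(527,415),'capR':s(465,322)}.items(): print(k,plane('scene',p-off,.054)[:2],plane('scene',p,.054)[:2])
```

```text
[453.417  123.8206]
capL [0.4704 0.3304] [0.4773 0.3333]
baseL [0.5666 0.3286] [0.5729 0.3313]
baseR [0.5659 0.2784] [0.5721 0.2812]
capR [0.4681 0.2857] [0.4749 0.2887]
```

Emit:
arm_command --targets '[{"x":-0.007,"y":-0.01,"z":0.1,"ax":0,"ay":0,"az":0,"claw":-1},{"x":0,"y":0,"z":0.1,"ax":0,"ay":0,"az":0,"claw":-1},{"x":0,"y":0,"z":0.08,"ax":0,"ay":0,"az":0,"claw":-1},{"x":0,"y":0,"z":0.045,"ax":0,"ay":0,"az":0,"claw":-1},{"x":0,"y":0,"z":0,"ax":0,"ay":0,"az":0,"claw":-1}]'

```text
t: 4.22
eef_pos: [0.4987, 0.3101, 0.0185]
ee_rot: [-3.137, -0.355, -0.035]
ft_force: [-0.3, -1.0, 0.6]
opening: 0.0915
finger_force: 0.0
```

```bash
python3 delta.py .4935 .307 .0121 180 -20 -1.7
```

```text
pos [0.4987 0.3101 0.0185] rpy [-179.7375  -20.3196   -2.0097] j [ 0.5239  0.6039  1.8498 -0.4576  0.4204  2.5234] t 4.2167 open 0.09154427455458714 F [-0.3371 -1.0408  0.5708] 0.0
shift share [-0.0233  0.0111  0.0141] mm [-6.9753  3.3411  4.2289] | turn share [-0.0004 -0.0009 -0.0008] deg [-0.1558 -0.3202 -0.29  ] | shift in target axes share [-0.0232  0.011   0.0143]
```

Emit:
arm_command --targets '[{"x":-0.023,"y":0.011,"z":0.014,"ax":0,"ay":0,"az":0,"claw":-1},{"x":0,"y":0,"z":0,"ax":0,"ay":0,"az":0,"claw":-1},{"x":0,"y":0,"z":0,"ax":0,"ay":0,"az":0,"claw":1},{"x":0,"y":0,"z":0,"ax":0,"ay":0,"az":0,"claw":1},{"x":0,"y":0,"z":0,"ax":0,"ay":0,"az":0,"claw":1}]'

```text
t: 4.63
eef_pos: [0.4925, 0.308, 0.0131]
ee_rot: [-3.136, -0.355, -0.034]
ft_force: [0.6, -0.4, 0.4]
opening: 0.0767
finger_force: 0.0
```

Emit:
arm_command --targets '[{"x":0,"y":0,"z":0,"ax":0,"ay":0,"az":0,"claw":1},{"x":0,"y":0,"z":0,"ax":0,"ay":0,"az":0,"claw":1},{"x":0,"y":0,"z":0,"ax":0,"ay":0,"az":0,"claw":1},{"x":0,"y":0,"z":0,"ax":0,"ay":0,"az":0,"claw":1},{"x":0,"y":0,"z":0,"ax":0,"ay":0,"az":0,"claw":1}]'

```text
t: 5.05
eef_pos: [0.4917, 0.3078, 0.0117]
ee_rot: [-3.136, -0.353, -0.033]
ft_force: [-1.4, 1.5, 3.9]
opening: 0.0544
finger_force: 29.8
```

```bash
python3 delta.py .4935 .307 .0121 180 -20 -1.7
```

```text
pos [0.4917 0.3078 0.0117] rpy [-179.6873  -20.2517   -1.9112] j [ 0.5258  0.6083  1.8725 -0.4824  0.3962  2.5512] t 5.05 open 0.054412038648993494 F [-1.4456  1.4851  3.8896] 29.814039766788483
shift share [0.0062 0.0026 0.0007] mm [1.8723 0.7791 0.2159] | turn share [-0.0007 -0.0007 -0.0005] deg [-0.24   -0.2523 -0.1976] | shift in target axes share [0.0062 0.0026 0.0007]
```

The bottle is gripped (opening 54 mm, 30 N). I'll lift it and plan the swing.

Emit:
arm_command --targets '[{"x":0.017,"y":0,"z":-0.047,"ax":0,"ay":0,"az":0,"claw":1},{"x":0.034,"y":0,"z":-0.094,"ax":0,"ay":0,"az":0,"claw":1},{"x":0.034,"y":0,"z":-0.094,"ax":0,"ay":0,"az":0,"claw":1},{"x":0.034,"y":0,"z":-0.094,"ax":0,"ay":0,"az":0,"claw":1},{"x":0.034,"y":0,"z":-0.094,"ax":0,"ay":0,"az":0,"claw":1}]'

```text
t: 5.47
eef_pos: [0.4894, 0.3061, 0.1462]
ee_rot: [-3.139, -0.349, -0.033]
ft_force: [0.6, -0.0, -3.8]
opening: 0.0542
finger_force: 29.8
```

Emit:
arm_command --targets '[{"x":0.034,"y":0,"z":-0.094,"ax":0,"ay":0,"az":0,"claw":1},{"x":0.034,"y":0,"z":-0.094,"ax":0,"ay":0,"az":0,"claw":1},{"x":0.034,"y":0,"z":-0.094,"ax":0,"ay":0,"az":0,"claw":1},{"x":0,"y":0,"z":0,"ax":0,"ay":0,"az":0,"claw":1},{"x":0,"y":0,"z":0,"ax":0,"ay":0,"az":0,"claw":1}]'

```text
t: 5.88
eef_pos: [0.4901, 0.3064, 0.2368]
ee_rot: [-3.136, -0.353, -0.034]
ft_force: [-0.9, -0.7, -5.0]
opening: 0.0539
finger_force: 29.8
```

```bash
cat > path.py <<'E'
from plan import *
from cell import r
np.set_printoptions(precision=3,suppress=True)
s=r.read_state();q=s['joint_positions'];p0=s['eef_pos'];R0=R.from_euler('xyz',s['ee_rot'])
A=np.radians(20);t=np.radians(88.07);H=np.array([np.cos(t),np.sin(t),0]);up=np.array([0,0,1.])
z=-up*np.sin(A)+H*np.cos(A);x=-up*np.cos(A)-H*np.sin(A);RT=mat(x,np.cross(z,x),z)
print('pos',p0,'F',s['finger_force'],'open',s['opening'],'target rpy',RT.as_euler('xyz',degrees=True))
w=(R0.inv()*RT).as_rotvec();print('rotvec deg',np.degrees(w),'angle',np.degrees(np.linalg.norm(w)))
p1=np.array([.62,-.016,.25])
for k in np.linspace(0,1,9):
    Rk=R0*R.from_rotvec(w*k);pk=p0+(p1-p0)*k
    q,e=ik(pk,Rk,[q]);print(round(k,2),q,round(e,5),'toolz',Rk.apply([0,0,1]),'b',Rk.apply([1,0,0]))
E
python3 path.py
```

```text
pos [0.49  0.306 0.237] F 29.821068942546844 open 0.05387997476013265 target rpy [-180.     70.    -91.93]
rotvec deg [ 41.042 -69.212  89.068] angle 120.03233078663982
0.0 [ 0.525  0.285  1.634 -0.226  0.929  2.238] 0.0 toolz [ 0.346 -0.007 -0.938] b [ 0.938 -0.032  0.346]
0.12 [0.335 0.289 1.593 0.03  1.024 2.103] 0.0 toolz [ 0.212  0.101 -0.972] b [ 0.958 -0.217  0.187]
0.25 [0.152 0.322 1.543 0.235 1.155 2.024] 0.0 toolz [ 0.094  0.23  -0.969] b [ 0.927 -0.375  0.001]
0.38 [-0.017  0.381  1.487  0.396  1.302  2.002] 0.0 toolz [-0.001  0.372 -0.928] b [ 0.847 -0.493 -0.198]
0.5 [-0.166  0.459  1.427  0.527  1.448  2.03 ] 0.0 toolz [-0.065  0.517 -0.854] b [ 0.723 -0.566 -0.397]
0.62 [-0.296  0.547  1.366  0.642  1.583  2.098] 0.0 toolz [-0.094  0.655 -0.75 ] b [ 0.563 -0.586 -0.582]
0.75 [-0.407  0.639  1.312  0.753  1.7    2.2  ] 0.0 toolz [-0.088  0.776 -0.624] b [ 0.379 -0.554 -0.741]
0.88 [-0.504  0.727  1.267  0.866  1.793  2.329] 0.0 toolz [-0.045  0.873 -0.485] b [ 0.183 -0.47  -0.863]
1.0 [-0.588  0.806  1.238  0.985  1.859  2.481] 0.0 toolz [ 0.032  0.939 -0.342] b [-0.012 -0.342 -0.94 ]
```

Emit:
arm_command --targets '[{"x":0.03,"y":0.12,"z":0,"ax":0,"ay":0,"az":0,"claw":1},{"x":0.04,"y":0.12,"z":0,"ax":0,"ay":0,"az":0,"claw":1},{"x":0.04,"y":0.12,"z":0,"ax":0,"ay":0,"az":0,"claw":1},{"x":0.04,"y":0.12,"z":0,"ax":0,"ay":0,"az":0,"claw":1},{"x":0.04,"y":0.12,"z":0,"ax":0,"ay":0,"az":0,"claw":1}]'

```text
t: 6.3
eef_pos: [0.5363, 0.123, 0.252]
ee_rot: [-3.138, -0.346, -0.033]
ft_force: [0.7, 1.0, -3.9]
opening: 0.054
finger_force: 29.8
```

Emit:
arm_command --targets '[{"x":0,"y":0,"z":0,"ax":0,"ay":0,"az":0,"claw":1},{"x":0,"y":0,"z":0,"ax":0,"ay":0,"az":0,"claw":1}]'

```text
t: 6.47
eef_pos: [0.537, 0.1222, 0.2523]
ee_rot: [-3.138, -0.347, -0.038]
ft_force: [-1.4, -0.1, -3.8]
opening: 0.0537
finger_force: 29.9
```

```bash
sed -i 's/p1=.*/p1=p0/' path.py; python3 path.py
```

```text
pos [0.537 0.122 0.252] F 29.932132065296173 open 0.05374146687102322 target rpy [-180.     70.    -91.93]
rotvec deg [ 41.243 -69.137  88.62 ] angle 119.72582176318816
0.0 [ 0.112  0.192  1.712 -0.061  0.894  1.75 ] 0.0 toolz [ 0.34  -0.009 -0.94 ] b [ 0.94  -0.036  0.34 ]
0.12 [0.03  0.245 1.612 0.106 1.074 1.773] 0.0 toolz [ 0.207  0.099 -0.973] b [ 0.958 -0.22   0.181]
0.25 [-0.053  0.304  1.534  0.25   1.234  1.83 ] 0.0 toolz [ 0.089  0.229 -0.969] b [ 0.926 -0.377 -0.004]
0.38 [-0.135  0.364  1.482  0.384  1.369  1.907] 0.0 toolz [-0.004  0.371 -0.928] b [ 0.845 -0.495 -0.202]
0.5 [-0.212  0.423  1.459  0.515  1.475  1.997] 0.0 toolz [-0.068  0.516 -0.854] b [ 0.721 -0.566 -0.4  ]
0.62 [-0.284  0.477  1.467  0.645  1.554  2.091] 0.0 toolz [-0.097  0.655 -0.75 ] b [ 0.561 -0.586 -0.584]
0.75 [-0.349  0.526  1.504  0.775  1.607  2.185] 0.0 toolz [-0.089  0.776 -0.624] b [ 0.377 -0.554 -0.742]
0.88 [-0.409  0.568  1.569  0.903  1.638  2.272] 0.0 toolz [-0.045  0.873 -0.485] b [ 0.182 -0.47  -0.864]
1.0 [-0.461  0.605  1.658  1.031  1.652  2.35 ] 0.0 toolz [ 0.032  0.939 -0.342] b [-0.012 -0.342 -0.94 ]
```

Emit:
arm_command --targets '[{"x":0,"y":0,"z":0,"ax":0.00636,"ay":-0.01067,"az":0.01368,"claw":1},{"x":0,"y":0,"z":0,"ax":0.00636,"ay":-0.01067,"az":0.01368,"claw":1},{"x":0,"y":0,"z":0,"ax":0.00636,"ay":-0.01067,"az":0.01368,"claw":1},{"x":0,"y":0,"z":0,"ax":0.00636,"ay":-0.01067,"az":0.01368,"claw":1},{"x":0,"y":0,"z":0,"ax":0.00636,"ay":-0.01067,"az":0.01368,"claw":1}]'

```text
t: 6.88
eef_pos: [0.5369, 0.1263, 0.2536]
ee_rot: [-2.871, 0.05, -0.416]
ft_force: [-0.6, 0.2, -4.1]
opening: 0.054
finger_force: 29.9
```

Emit:
arm_command --targets '[{"x":0,"y":0,"z":0,"ax":0.00636,"ay":-0.01067,"az":0.01368,"claw":1},{"x":0,"y":0,"z":0,"ax":0.00636,"ay":-0.01067,"az":0.01368,"claw":1},{"x":0,"y":0,"z":0,"ax":0.00636,"ay":-0.01067,"az":0.01368,"claw":1},{"x":0,"y":0,"z":0,"ax":0.00636,"ay":-0.01067,"az":0.01368,"claw":1},{"x":0,"y":0,"z":0,"ax":0.00636,"ay":-0.01067,"az":0.01368,"claw":1}]'

```text
t: 7.3
eef_pos: [0.5373, 0.1259, 0.2534]
ee_rot: [-2.755, 0.509, -0.724]
ft_force: [0.2, -0.8, -4.1]
opening: 0.0542
finger_force: 29.9
```

Emit:
arm_command --targets '[{"x":0,"y":0,"z":0,"ax":0.00636,"ay":-0.01067,"az":0.01368,"claw":1},{"x":0,"y":0,"z":0,"ax":0.00636,"ay":-0.01067,"az":0.01368,"claw":1},{"x":0,"y":0,"z":0,"ax":0.00636,"ay":-0.01067,"az":0.01368,"claw":1},{"x":0,"y":0,"z":0,"ax":0.00636,"ay":-0.01067,"az":0.01368,"claw":1},{"x":0,"y":0,"z":0,"ax":0.00636,"ay":-0.01067,"az":0.01368,"claw":1}]'

```text
t: 7.72
eef_pos: [0.5375, 0.1258, 0.2532]
ee_rot: [-2.822, 0.979, -1.112]
ft_force: [-1.5, 0.3, -4.4]
opening: 0.0539
finger_force: 29.9
```

Emit:
arm_command --targets '[{"x":0,"y":0,"z":0,"ax":0.00636,"ay":-0.01067,"az":0.01368,"claw":1},{"x":0,"y":0,"z":0,"ax":0.00636,"ay":-0.01067,"az":0.01368,"claw":1},{"x":0,"y":0,"z":0,"ax":0.00636,"ay":-0.01067,"az":0.01368,"claw":1},{"x":0,"y":0,"z":0,"ax":0,"ay":0,"az":0,"claw":1},{"x":0,"y":0,"z":0,"ax":0,"ay":0,"az":0,"claw":1}]'

```text
t: 8.13
eef_pos: [0.5372, 0.1255, 0.2532]
ee_rot: [-3.136, 1.221, -1.592]
ft_force: [-0.4, -1.2, -3.6]
opening: 0.0539
finger_force: 29.9
```

```bash
python3 delta.py .622 -.018 .18 180 70 -91.93
```

```text
pos [0.5372 0.1255 0.2532] rpy [-179.6798   69.9461  -91.2315] j [-0.4541  0.6047  1.6544  1.0315  1.6533  2.3519] t 8.1333 open 0.0539011586535311 F [-0.3917 -1.1572 -3.6123] 29.92812931537628
shift share [ 0.3912 -0.2947 -0.3581] mm [ 117.3488  -88.4228 -107.4262] | turn share [ 0.0009 -0.0001  0.0007] deg [ 0.3361 -0.0533  0.2394] | shift in target axes share [ 0.3896 -0.2985 -0.3567]
```

Emit:
arm_command --targets '[{"x":0.078,"y":-0.06,"z":-0.071,"ax":0.0009,"ay":-0.0001,"az":0.0007,"claw":1},{"x":0.078,"y":-0.06,"z":-0.071,"ax":0,"ay":0,"az":0,"claw":1},{"x":0.078,"y":-0.06,"z":-0.071,"ax":0,"ay":0,"az":0,"claw":1},{"x":0.078,"y":-0.06,"z":-0.071,"ax":0,"ay":0,"az":0,"claw":1},{"x":0.078,"y":-0.06,"z":-0.071,"ax":0,"ay":0,"az":0,"claw":1}]'

```text
t: 8.55
eef_pos: [0.6244, -0.0185, 0.1811]
ee_rot: [-3.127, 1.219, -1.589]
ft_force: [1.1, -0.7, -3.4]
opening: 0.0538
finger_force: 29.9
```

Emit:
arm_command --targets '[{"x":0,"y":0,"z":0,"ax":0,"ay":0,"az":0,"claw":1},{"x":0,"y":0,"z":0,"ax":0,"ay":0,"az":0,"claw":1}]'

```text
t: 8.72
eef_pos: [0.624, -0.0188, 0.1798]
ee_rot: [-3.134, 1.221, -1.598]
ft_force: [-0.5, 0.5, -3.0]
opening: 0.054
finger_force: 29.9
```

```bash
python3 delta.py .6215 -.0156 .095 180 70 -91.93
python3 - <<'E'
from h import *
S=cams.snapshot('scene');T=cams.snapshot('top')
big=np.hstack([cv2.resize(S[120:320,220:450],None,fx=1.7,fy=1.7),cv2.resize(T[140:340,190:420],None,fx=1.7,fy=1.7)])
cv2.imwrite('pics/pl.png',big[:,:,::-1])
E
```

```text
pos [ 0.624  -0.0188  0.1798] rpy [-179.5435   69.9434  -91.5433] j [-0.5883  0.899   1.2591  0.9607  1.7932  2.3808] t 8.7167 open 0.05404973811361554 F [-0.5454  0.4597 -2.9667] 29.93350625038147
shift share [0.2621 0.0095 0.1066] mm [78.6233  2.8458 31.9659] | turn share [-0.0003 -0.0002  0.0004] deg [-0.0931 -0.0561  0.1327] | shift in target axes share [0.2622 0.0087 0.1063]
```

View pics/pl.png

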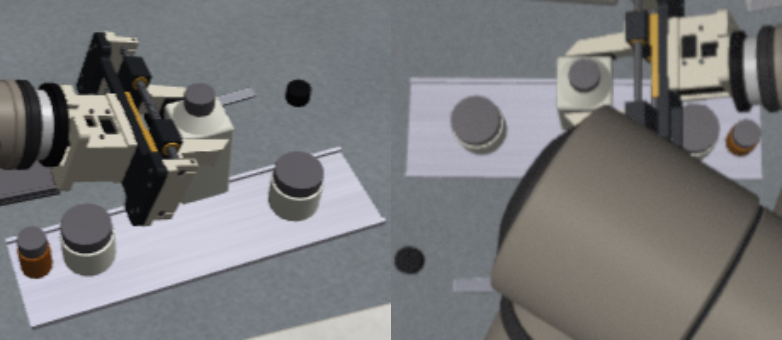

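The left half shows the bottle upright in the gripper, cap at (200,97), with the jars clear. The right half shows the bottle cap at (584,75) between jar lids at (478,124) and (697,128). Lowering it now.

Emit:
arm_command --targets '[{"x":0.08,"y":0.009,"z":0.032,"ax":0,"ay":0,"az":0,"claw":1},{"x":0.09,"y":0,"z":0.037,"ax":0,"ay":0,"az":0,"claw":1},{"x":0.06,"y":0,"z":0.025,"ax":0,"ay":0,"az":0,"claw":1},{"x":0.03,"y":0,"z":0.012,"ax":0,"ay":0,"az":0,"claw":1},{"x":0,"y":0,"z":0,"ax":0,"ay":0,"az":0,"claw":1}]'

```text
t: 9.23
eef_pos: [0.6202, -0.0133, 0.0966]
ee_rot: [-3.14, 1.223, -1.603]
ft_force: [0.4, -0.6, -3.1]
opening: 0.0539
finger_force: 29.9
```

```bash
python3 delta.py .6215 -.0156 .079 180 70 -91.93
python3 - <<'E'
from h import *
np.set_printoptions(precision=4,suppress=True)
S=cams.snapshot('scene');T=cams.snapshot('top')
big=np.hstack([cv2.resize(S[130:280,300:430],None,fx=3,fy=3),cv2.resize(T[150:300,220:390],None,fx=2.3,fy=3)])
cv2.imwrite('pics/pl2.png',big[:,:,::-1])
E
```

```text
pos [ 0.6202 -0.0133  0.0966] rpy [-179.8977   70.0912  -91.8314] j [-0.5847  1.0099  1.2888  0.9428  1.7121  2.268 ] t 9.2333 open 0.05385157112823201 F [ 0.3697 -0.5939 -3.0796] 29.933060109615326
shift share [ 0.0577 -0.0044  0.013 ] mm [17.3197 -1.3176  3.9032] | turn share [-0.      0.0003  0.0001] deg [-0.0097  0.0912  0.0336] | shift in target axes share [ 0.0577 -0.0044  0.0131]
```

View pics/pl2.png

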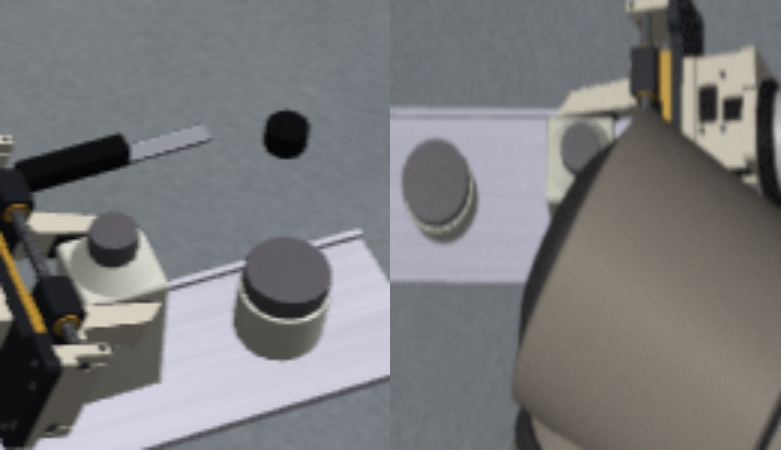

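The left half shows the bottle low over the lane: cap at scene px (338,210), front base corner at (353,258). The right half shows the cap at top px (304,199). I'll check the cap position from both views.

Run:
```python
from h import *
np.set_printoptions(precision=4,suppress=True)
print(tri((300+113/3,130+225/3),(303.9,199.3)), plane('top',(303.9,199.3),.15), plane('scene',(337.7,205),.15))
print('jar L/R lids top,scene@.063',plane('top',(240.5,212),.063),plane('scene',(395.5,221),.063),plane('top',(367.5,217),.063),plane('scene',(271,253),.063))
```

```text
(array([ 0.617 , -0.0311,  0.1468]), np.float64(0.006082283476519334)) [ 0.6151 -0.034   0.15  ] [ 0.6203 -0.0292  0.15  ]
jar L/R lids top,scene@.063 [0.6165 0.0886 0.063 ] [0.6283 0.0902 0.063 ] [ 0.6005 -0.1531  0.063 ] [ 0.6141 -0.1544  0.063 ]
```

Emit:
arm_command --targets '[{"x":0.0125,"y":-0.004,"z":0.0046,"ax":0,"ay":0,"az":0,"claw":1},{"x":0.0125,"y":0,"z":0.0046,"ax":0,"ay":0,"az":0,"claw":1},{"x":0.0094,"y":0,"z":0.0034,"ax":0,"ay":0,"az":0,"claw":1},{"x":0.0063,"y":0,"z":0.0023,"ax":0,"ay":0,"az":0,"claw":1},{"x":0,"y":0,"z":0,"ax":0,"ay":0,"az":0,"claw":1}]'

```text
t: 9.75
eef_pos: [0.622, -0.0149, 0.0843]
ee_rot: [-3.135, 1.223, -1.6]
ft_force: [0.6, -0.6, -3.2]
opening: 0.0536
finger_force: 29.9
```

Emit:
arm_command --targets '[{"x":0.003,"y":0,"z":0.0011,"ax":0,"ay":0,"az":0,"claw":1},{"x":0.003,"y":0,"z":0.0011,"ax":0,"ay":0,"az":0,"claw":1},{"x":0,"y":0,"z":0,"ax":0,"ay":0,"az":0,"claw":1}]'

```text
t: 10.0
eef_pos: [0.6222, -0.0149, 0.0828]
ee_rot: [-3.133, 1.223, -1.599]
ft_force: [-0.4, 0.3, -2.6]
opening: 0.054
finger_force: 29.9
```

Emit:
arm_command --targets '[{"x":0.003,"y":0,"z":0.0011,"ax":0,"ay":0,"az":0,"claw":1},{"x":0,"y":0,"z":0,"ax":0,"ay":0,"az":0,"claw":1}]'

```text
t: 10.17
eef_pos: [0.6222, -0.0149, 0.0827]
ee_rot: [-3.131, 1.224, -1.597]
ft_force: [-0.2, -0.9, 3.0]
opening: 0.0539
finger_force: 29.9
```

The force has gone from -3 N to +3 N, so the bottle is resting on the lane floor. I'll confirm with a pause and release.

Emit:
arm_command --targets '[{"x":0,"y":0,"z":0,"ax":0,"ay":0,"az":0,"claw":1},{"x":0,"y":0,"z":0,"ax":0,"ay":0,"az":0,"claw":1}]'

```text
t: 10.33
eef_pos: [0.6223, -0.0149, 0.0827]
ee_rot: [-3.131, 1.224, -1.596]
ft_force: [0.2, -1.2, 6.0]
opening: 0.0539
finger_force: 29.9
```

Emit:
arm_command --targets '[{"x":0,"y":0,"z":0,"ax":0,"ay":0,"az":0,"claw":-1},{"x":0,"y":0,"z":0,"ax":0,"ay":0,"az":0,"claw":-1},{"x":0,"y":0,"z":0,"ax":0,"ay":0,"az":0,"claw":-1},{"x":0,"y":0,"z":0,"ax":0,"ay":0,"az":0,"claw":-1},{"x":0,"y":0,"z":0,"ax":0,"ay":0,"az":0,"claw":-1}]'

```text
t: 10.75
eef_pos: [0.6221, -0.0148, 0.0815]
ee_rot: [-3.134, 1.223, -1.599]
ft_force: [-0.3, 0.1, 0.8]
opening: 0.0827
finger_force: 0.0
```

Emit:
arm_command --targets '[{"x":0,"y":0,"z":-0.04,"ax":0,"ay":0,"az":0,"claw":-1},{"x":0,"y":0,"z":-0.08,"ax":0,"ay":0,"az":0,"claw":-1},{"x":0,"y":0,"z":-0.1,"ax":0,"ay":0,"az":0,"claw":-1},{"x":-0.03,"y":0,"z":-0.11,"ax":0,"ay":0,"az":0,"claw":-1},{"x":-0.094,"y":0,"z":-0.034,"ax":0,"ay":0,"az":0,"claw":-1}]'

```text
t: 11.17
eef_pos: [0.618, -0.1102, 0.1524]
ee_rot: [3.141, 1.223, -1.612]
ft_force: [1.1, -0.8, 0.3]
opening: 0.0918
finger_force: 0.0
```

Emit:
arm_command --targets '[{"x":-0.094,"y":0,"z":-0.034,"ax":0,"ay":0,"az":0,"claw":-1},{"x":-0.094,"y":0,"z":-0.034,"ax":0,"ay":0,"az":0,"claw":-1},{"x":-0.094,"y":0,"z":-0.034,"ax":0,"ay":0,"az":0,"claw":-1},{"x":0,"y":0,"z":0,"ax":0,"ay":0,"az":0,"claw":-1},{"x":0,"y":0,"z":0,"ax":0,"ay":0,"az":0,"claw":-1}]'

```text
t: 11.58
eef_pos: [0.6186, -0.1057, 0.2458]
ee_rot: [-3.123, 1.22, -1.59]
ft_force: [-0.5, -0.1, -1.2]
opening: 0.0918
finger_force: 0.0
```

```bash
python3 delta.py .4389 .0315 .24 180 0 -90
python3 - <<'E'
from h import *
from plan import *
np.set_printoptions(precision=3,suppress=True)
S=cams.snapshot('scene')
cv2.imwrite('pics/s2.png',S[:,:,::-1])
from cell import r
s=r.read_state();q=s['joint_positions'];p0=s['eef_pos'];R0=R.from_euler('xyz',s['ee_rot']);RT=R.from_euler('xyz',[180,0,-90],degrees=True)
w=(R0.inv()*RT).as_rotvec()
for k in(0,.25,.5,.75,1): q,e=ik(p0,R0*R.from_rotvec(w*k),[q]);print(k,q,e)
for p in([.4389,.0315,.24],[.4389,.0315,.007]): q,e=ik(np.array(p),RT,[q]);print(q,e)
q=np.array([-.65,.4,1.6,0,1.2,-.5])
for p in([.455,-.25,.2],[.455,-.25,.011]): q,e=ik(np.array(p),R.from_euler('xyz',[180,0,82],degrees=True),[q]);print(q,e)
E
```

```text
pos [ 0.6186 -0.1057  0.2458] rpy [-178.9451   69.8877  -91.0812] j [-0.6923  0.8864  1.0759  0.9476  1.9787  2.4902] t 11.5833 open 0.09179634918876563 F [-0.4663 -0.0528 -1.1799] 0.0
shift share [-0.1353  0.6153  0.414 ] mm [-40.5932 184.5884 124.2091] | turn share [-0.0044  0.1941 -0.0044] deg [-1.5801 69.876  -1.587 ] | shift in target axes share [-0.4573  0.599   0.0192]
0 [-0.692  0.889  1.078  0.947  1.978  2.49 ] 1.580723836508836e-10
0.25 [-0.638  0.767  1.085  0.743  1.84   2.522] 3.73118803283132e-12
0.5 [-0.552  0.658  1.107  0.524  1.695  2.586] 3.127720267089335e-11
0.75 [-0.434  0.573  1.142  0.28   1.552  2.692] 1.259596485742993e-10
1 [-0.291  0.524  1.187  0.     1.431  2.851] 5.642248135838448e-09
[-0.103  0.174  1.716  0.     1.251  3.039] 7.1421898505790125e-12
[-0.103  0.521  2.005 -0.     0.616  3.039] 2.480740633253745e-11
[-0.65   0.355  1.583 -0.     1.204 -0.51 ] 3.285227649375477e-11
[-0.65   0.607  1.785 -0.     0.75  -0.51 ] 1.518179499069179e-10
```

View pics/s2.png

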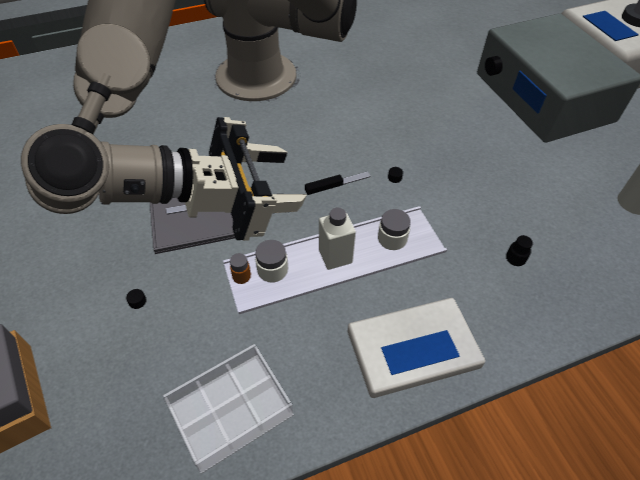

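The bottle stands upright in the lane at (337,240), with the jars still in place at (271,258) and (394,228). Next is the spatula: turn the tool down and move above its handle.

Emit:
arm_command --targets '[{"x":0,"y":0,"z":0,"ax":-0.0004,"ay":0.0194,"az":-0.0004,"claw":-1},{"x":0,"y":0,"z":0,"ax":-0.0004,"ay":0.0194,"az":-0.0004,"claw":-1},{"x":0,"y":0,"z":0,"ax":-0.0004,"ay":0.0194,"az":-0.0004,"claw":-1},{"x":0,"y":0,"z":0,"ax":-0.0004,"ay":0.0194,"az":-0.0004,"claw":-1},{"x":0,"y":0,"z":0,"ax":-0.0004,"ay":0.0194,"az":-0.0004,"claw":-1}]'

```text
t: 12.05
eef_pos: [0.6182, -0.106, 0.2427]
ee_rot: [-3.137, 0.608, -1.588]
ft_force: [-0.0, 0.6, -0.6]
opening: 0.0918
finger_force: 0.0
```

Emit:
arm_command --targets '[{"x":0,"y":0,"z":0,"ax":-0.0004,"ay":0.0194,"az":-0.0004,"claw":-1},{"x":0,"y":0,"z":0,"ax":-0.0004,"ay":0.0194,"az":-0.0004,"claw":-1},{"x":0,"y":0,"z":0,"ax":-0.0004,"ay":0.0194,"az":-0.0004,"claw":-1},{"x":0,"y":0,"z":0,"ax":-0.0004,"ay":0.0194,"az":-0.0004,"claw":-1},{"x":0,"y":0,"z":0,"ax":-0.0004,"ay":0.0194,"az":-0.0004,"claw":-1}]'

```text
t: 12.47
eef_pos: [0.6184, -0.1054, 0.2434]
ee_rot: [3.138, -0.002, -1.574]
ft_force: [-1.0, 0.6, -1.1]
opening: 0.0921
finger_force: 0.0
```

Emit:
arm_command --targets '[{"x":-0.091,"y":0.1,"z":0,"ax":0,"ay":0,"az":0,"claw":-1},{"x":-0.091,"y":0.1,"z":0,"ax":0,"ay":0,"az":0,"claw":-1},{"x":-0.091,"y":0.1,"z":0,"ax":0,"ay":0,"az":0,"claw":-1},{"x":-0.091,"y":0.1,"z":0,"ax":0,"ay":0,"az":0,"claw":-1},{"x":-0.091,"y":0.1,"z":0,"ax":0,"ay":0,"az":0,"claw":-1}]'

```text
t: 12.88
eef_pos: [0.4666, 0.0331, 0.2431]
ee_rot: [3.135, 0.004, -1.574]
ft_force: [0.6, 0.8, 1.2]
opening: 0.092
finger_force: 0.0
```

Emit:
arm_command --targets '[{"x":0,"y":0.1,"z":0,"ax":0,"ay":0,"az":0,"claw":-0.2},{"x":0,"y":0,"z":0,"ax":0,"ay":0,"az":0,"claw":-0.2},{"x":0,"y":0,"z":0,"ax":0,"ay":0,"az":0,"claw":-0.2}]'

```text
t: 13.13
eef_pos: [0.4378, 0.0325, 0.2443]
ee_rot: [3.137, 0.004, -1.573]
ft_force: [1.4, -0.1, 0.9]
opening: 0.0765
finger_force: 0.0
```

```bash
python3 delta.py .439 .0315 .06 180 0 -90
```

```text
pos [0.4378 0.0325 0.2443] rpy [179.7336   0.2024 -90.1132] j [-0.1032  0.1708  1.7078  0.0032  1.268   3.0394] t 13.1333 open 0.076498699257669 F [ 1.3843 -0.0816  0.8563] 0.0
shift share [ 0.0054 -0.0069  0.6144] mm [  1.6096  -2.0751 184.3311] | turn share [ 0.0007  0.0006 -0.0003] deg [ 0.2662  0.2027 -0.1127] | shift in target axes share [ 0.0032 -0.0041  0.6145]
```

Emit:
arm_command --targets '[{"x":0.003,"y":-0.004,"z":0.12,"ax":0.0007,"ay":0.0006,"az":0,"claw":-0.2},{"x":0,"y":0,"z":0.12,"ax":0,"ay":0,"az":0,"claw":-0.2},{"x":0,"y":0,"z":0.12,"ax":0,"ay":0,"az":0,"claw":-0.2},{"x":0,"y":0,"z":0.12,"ax":0,"ay":0,"az":0,"claw":-0.2},{"x":0,"y":0,"z":0.12,"ax":0,"ay":0,"az":0,"claw":-0.2}]'

```text
t: 13.55
eef_pos: [0.4411, 0.0308, 0.0626]
ee_rot: [-3.14, -0.0, -1.575]
ft_force: [1.0, 0.1, 0.6]
opening: 0.0553
finger_force: 0.0
```

Emit:
arm_command --targets '[{"x":0,"y":0,"z":0.06,"ax":0,"ay":0,"az":0,"claw":-0.2},{"x":0,"y":0,"z":0.06,"ax":0,"ay":0,"az":0,"claw":-0.2},{"x":0,"y":0,"z":0.04,"ax":0,"ay":0,"az":0,"claw":-0.2},{"x":0,"y":0,"z":0,"ax":0,"ay":0,"az":0,"claw":-0.2},{"x":0,"y":0,"z":0,"ax":0,"ay":0,"az":0,"claw":-0.2}]'

```text
t: 13.97
eef_pos: [0.4405, 0.031, 0.0158]
ee_rot: [3.141, 0.0, -1.574]
ft_force: [0.6, -0.5, -0.3]
opening: 0.0552
finger_force: 0.0
```

```bash
python3 delta.py .439 .0315 .006 180 0 -90
```

```text
pos [0.4405 0.031  0.0158] rpy [179.9424   0.0109 -90.21  ] j [-0.1037  0.5057  1.994   0.0001  0.6429  3.0415] t 13.9667 open 0.05517733865876951 F [ 0.6406 -0.4617 -0.3255] 0.0
shift share [-0.0016  0.005   0.0325] mm [-0.4867  1.4958  9.7616] | turn share [ 0.0002  0.     -0.0006] deg [ 0.0576  0.011  -0.21  ] | shift in target axes share [-0.0016  0.005   0.0325]
```

Emit:
arm_command --targets '[{"x":0,"y":0.004,"z":0.02,"ax":0,"ay":0,"az":0,"claw":-0.2},{"x":0,"y":0,"z":0.016,"ax":0,"ay":0,"az":0,"claw":-0.2},{"x":0,"y":0,"z":0,"ax":0,"ay":0,"az":0,"claw":-0.2},{"x":0,"y":0,"z":0,"ax":0,"ay":0,"az":0,"claw":1},{"x":0,"y":0,"z":0,"ax":0,"ay":0,"az":0,"claw":1}]'

```text
t: 14.38
eef_pos: [0.4394, 0.0315, 0.0065]
ee_rot: [-3.139, -0.0, -1.574]
ft_force: [-0.1, -0.0, -0.5]
opening: 0.0461
finger_force: 0.0
```

Emit:
arm_command --targets '[{"x":0,"y":0,"z":0,"ax":0,"ay":0,"az":0,"claw":1},{"x":0,"y":0,"z":0,"ax":0,"ay":0,"az":0,"claw":1},{"x":0,"y":0,"z":0,"ax":0,"ay":0,"az":0,"claw":1},{"x":0,"y":0,"z":0,"ax":0,"ay":0,"az":0,"claw":1},{"x":0,"y":0,"z":0,"ax":0,"ay":0,"az":0,"claw":1}]'

```text
t: 14.8
eef_pos: [0.4393, 0.0316, 0.0063]
ee_rot: [-3.14, 0.0, -1.574]
ft_force: [-0.9, -0.0, 1.2]
opening: 0.02
finger_force: 30.0
```

Emit:
arm_command --targets '[{"x":0,"y":0,"z":0,"ax":0,"ay":0,"az":0,"claw":1},{"x":0,"y":0,"z":0,"ax":0,"ay":0,"az":0,"claw":1},{"x":0,"y":0,"z":0,"ax":0,"ay":0,"az":0,"claw":1}]'

```text
t: 15.05
eef_pos: [0.4393, 0.0316, 0.0063]
ee_rot: [-3.14, 0.0, -1.574]
ft_force: [-0.7, 0.0, 3.0]
opening: 0.0195
finger_force: 30.0
```

The spatula is gripped (opening 20 mm). Lifting it and turning 172°.

Emit:
arm_command --targets '[{"x":0,"y":0,"z":-0.05,"ax":0,"ay":0,"az":0,"claw":1},{"x":0,"y":0,"z":-0.11,"ax":0,"ay":0,"az":0,"claw":1},{"x":0,"y":0,"z":-0.11,"ax":0,"ay":0,"az":0,"claw":1},{"x":0,"y":0,"z":-0.11,"ax":0,"ay":0,"az":0,"claw":1},{"x":0,"y":0,"z":-0.11,"ax":0,"ay":0,"az":0,"claw":1}]'

```text
t: 15.47
eef_pos: [0.4382, 0.0316, 0.1544]
ee_rot: [-3.141, 0.0, -1.574]
ft_force: [1.0, -0.2, -0.8]
opening: 0.0192
finger_force: 30.0
```

Emit:
arm_command --targets '[{"x":0,"y":0,"z":0,"ax":0,"ay":0,"az":-0.0191,"claw":1},{"x":0,"y":0,"z":0,"ax":0,"ay":0,"az":-0.0191,"claw":1},{"x":0,"y":0,"z":0,"ax":0,"ay":0,"az":-0.0191,"claw":1},{"x":0,"y":0,"z":0,"ax":0,"ay":0,"az":-0.0191,"claw":1},{"x":0,"y":0,"z":0,"ax":0,"ay":0,"az":-0.0191,"claw":1}]'

```text
t: 15.88
eef_pos: [0.4385, 0.0316, 0.1529]
ee_rot: [-3.141, -0.0, -0.968]
ft_force: [0.2, 0.3, -0.8]
opening: 0.0194
finger_force: 30.0
```

Emit:
arm_command --targets '[{"x":0,"y":0,"z":0,"ax":0,"ay":0,"az":-0.0191,"claw":1},{"x":0,"y":0,"z":0,"ax":0,"ay":0,"az":-0.0191,"claw":1},{"x":0,"y":0,"z":0,"ax":0,"ay":0,"az":-0.0191,"claw":1},{"x":0,"y":0,"z":0,"ax":0,"ay":0,"az":-0.0191,"claw":1},{"x":0,"y":0,"z":0,"ax":0,"ay":0,"az":-0.0191,"claw":1}]'

```text
t: 16.3
eef_pos: [0.4384, 0.0316, 0.1527]
ee_rot: [-3.141, -0.0, -0.368]
ft_force: [-0.9, -0.0, -1.0]
opening: 0.0199
finger_force: 30.0
```

Emit:
arm_command --targets '[{"x":0,"y":0,"z":0,"ax":0,"ay":0,"az":-0.0191,"claw":1},{"x":0,"y":0,"z":0,"ax":0,"ay":0,"az":-0.0191,"claw":1},{"x":0,"y":0,"z":0,"ax":0,"ay":0,"az":-0.0191,"claw":1},{"x":0,"y":0,"z":0,"ax":0,"ay":0,"az":-0.0191,"claw":1},{"x":0,"y":0,"z":0,"ax":0,"ay":0,"az":-0.0191,"claw":1}]'

```text
t: 16.72
eef_pos: [0.4384, 0.0316, 0.1527]
ee_rot: [-3.142, -0.0, 0.232]
ft_force: [0.1, 1.0, -0.7]
opening: 0.0198
finger_force: 30.0
```

Emit:
arm_command --targets '[{"x":0,"y":0,"z":0,"ax":0,"ay":0,"az":-0.0191,"claw":1},{"x":0,"y":0,"z":0,"ax":0,"ay":0,"az":-0.0191,"claw":1},{"x":0,"y":0,"z":0,"ax":0,"ay":0,"az":-0.0191,"claw":1},{"x":0,"y":0,"z":0,"ax":0,"ay":0,"az":-0.0191,"claw":1},{"x":0,"y":0,"z":0,"ax":0,"ay":0,"az":-0.0191,"claw":1}]'

```text
t: 17.13
eef_pos: [0.4385, 0.0316, 0.1527]
ee_rot: [3.141, -0.0, 0.833]
ft_force: [-0.4, -0.2, -0.5]
opening: 0.02
finger_force: 30.0
```

Emit:
arm_command --targets '[{"x":0,"y":0,"z":0,"ax":0,"ay":0,"az":-0.0191,"claw":1},{"x":0,"y":0,"z":0,"ax":0,"ay":0,"az":-0.0191,"claw":1},{"x":0,"y":0,"z":0,"ax":0,"ay":0,"az":-0.0191,"claw":1},{"x":0,"y":0,"z":0,"ax":0,"ay":0,"az":-0.0191,"claw":1},{"x":0,"y":0,"z":0,"ax":0,"ay":0,"az":-0.0191,"claw":1}]'

```text
t: 17.55
eef_pos: [0.4384, 0.0316, 0.1527]
ee_rot: [3.141, -0.0, 1.432]
ft_force: [0.6, 0.2, -0.2]
opening: 0.0196
finger_force: 30.0
```

```bash
python3 delta.py .457 -.228 .1 180 0 82
```

```text
pos [0.4384 0.0316 0.1527] rpy [179.9803  -0.0121  82.0758] j [-0.1029  0.2699  1.8573  0.0002  1.0141  0.0352] t 17.55 open 0.01964870714286098 F [ 0.6121  0.2041 -0.1639] 29.990821480751038
shift share [-0.8485  0.1805  0.1757] mm [-254.5538   54.1546   52.7095] | turn share [ 0.0001 -0.      0.0002] deg [ 0.0197 -0.0121  0.0757] | shift in target axes share [-0.8482  0.1817  0.1758]
```

Emit:
arm_command --targets '[{"x":-0.121,"y":0.026,"z":0,"ax":0,"ay":0,"az":0,"claw":1},{"x":-0.121,"y":0.026,"z":0,"ax":0,"ay":0,"az":0,"claw":1},{"x":-0.121,"y":0.026,"z":0,"ax":0,"ay":0,"az":0,"claw":1},{"x":-0.121,"y":0.026,"z":0,"ax":0,"ay":0,"az":0,"claw":1},{"x":-0.121,"y":0.026,"z":0,"ax":0,"ay":0,"az":0,"claw":1}]'

```text
t: 17.97
eef_pos: [0.4509, -0.1552, 0.1528]
ee_rot: [3.141, -0.001, 1.427]
ft_force: [0.6, -0.3, -0.7]
opening: 0.0199
finger_force: 30.0
```

Emit:
arm_command --targets '[{"x":-0.121,"y":0.026,"z":0,"ax":0,"ay":0,"az":0,"claw":1},{"x":-0.121,"y":0.026,"z":0,"ax":0,"ay":0,"az":0,"claw":1},{"x":0,"y":0,"z":0.11,"ax":0,"ay":0,"az":0,"claw":1},{"x":0,"y":0,"z":0.11,"ax":0,"ay":0,"az":0,"claw":1},{"x":0,"y":0,"z":0,"ax":0,"ay":0,"az":0,"claw":1}]'

```text
t: 18.38
eef_pos: [0.4527, -0.2261, 0.0816]
ee_rot: [-3.133, -0.005, 1.425]
ft_force: [-1.9, 1.4, -0.5]
opening: 0.0194
finger_force: 30.0
```

```bash
python3 delta.py .457 -.228 .0113 180 0 82
python3 - <<'E'
from h import *
S=cams.snapshot('scene');T=cams.snapshot('top')
big=np.hstack([cv2.resize(S[120:270,120:300],None,fx=2.2,fy=2.2*1.2),cv2.resize(T[250:370,340:500],None,fx=2.4,fy=3.3)])
cv2.imwrite('pics/tr.png',big[:,:,::-1])
E
```

```text
pos [ 0.4527 -0.2261  0.0816] rpy [-179.4927   -0.314    81.6399] j [-0.6154  0.4816  1.7578  0.0011  0.9125 -0.4702] t 18.3833 open 0.019420360330104313 F [-1.8832  1.3514 -0.5214] 29.992024898529053
shift share [-0.0053  0.0171  0.2343] mm [-1.6001  5.1358 70.2989] | turn share [-0.0014 -0.0009 -0.001 ] deg [-0.5063 -0.3156 -0.3587] | shift in target axes share [-0.0041  0.015   0.2345]
```

View pics/tr.png

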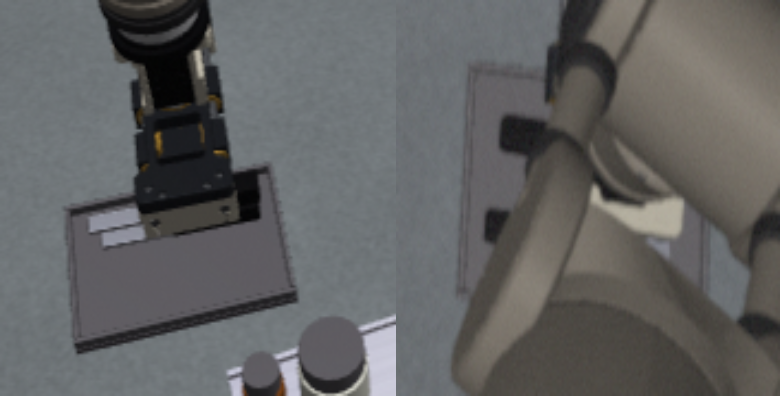

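The left half shows the stray spatula over the tray, its blade at (123,238) parallel to the resting blade at (113,220) and pointing the same way. The right half is mostly hidden by the arm.

Emit:
arm_command --targets '[{"x":0,"y":0.005,"z":0.08,"ax":0,"ay":0,"az":0,"claw":1},{"x":0,"y":0,"z":0.06,"ax":0,"ay":0,"az":0,"claw":1},{"x":0,"y":0,"z":0.03,"ax":0,"ay":0,"az":0,"claw":1},{"x":0,"y":0,"z":0,"ax":0,"ay":0,"az":0,"claw":1},{"x":0,"y":0,"z":0,"ax":0,"ay":0,"az":0,"claw":1}]'

```text
t: 18.9
eef_pos: [0.4588, -0.2281, 0.0374]
ee_rot: [3.139, 0.0, 1.427]
ft_force: [0.5, -0.1, -0.6]
opening: 0.0196
finger_force: 30.0
```

```bash
python3 delta.py .457 -.228 .0113 180 0 82
```

```text
pos [ 0.4588 -0.2281  0.0374] rpy [179.8468   0.0209  81.7769] j [-0.6116  0.5535  1.789   0.0012  0.7965 -0.4689] t 18.9 open 0.019589400488579205 F [ 0.5246 -0.1449 -0.5553] 29.991943538188934
shift share [-0.0006 -0.0061  0.0869] mm [-0.1783 -1.8191 26.0747] | turn share [ 0.0004  0.0001 -0.0006] deg [ 0.1531  0.0212 -0.2231] | shift in target axes share [-0.0006 -0.0058  0.0869]
```

Emit:
arm_command --targets '[{"x":0,"y":-0.006,"z":0.04,"ax":0.0004,"ay":0,"az":-0.0006,"claw":1},{"x":0,"y":0,"z":0.025,"ax":0,"ay":0,"az":0,"claw":1},{"x":0,"y":0,"z":0.01,"ax":0,"ay":0,"az":0,"claw":1},{"x":0,"y":0,"z":0,"ax":0,"ay":0,"az":0,"claw":1},{"x":0,"y":0,"z":0,"ax":0,"ay":0,"az":0,"claw":1}]'

```text
t: 19.32
eef_pos: [0.4565, -0.2278, 0.0141]
ee_rot: [-3.141, -0.0, 1.43]
ft_force: [0.3, -0.6, -0.9]
opening: 0.0199
finger_force: 30.0
```

Emit:
arm_command --targets '[{"x":0,"y":0,"z":0.005,"ax":0,"ay":0,"az":0,"claw":1},{"x":0,"y":0,"z":0.003,"ax":0,"ay":0,"az":0,"claw":1},{"x":0,"y":0,"z":0,"ax":0,"ay":0,"az":0,"claw":1},{"x":0,"y":0,"z":0,"ax":0,"ay":0,"az":0,"claw":1}]'

```text
t: 19.65
eef_pos: [0.4563, -0.2278, 0.0113]
ee_rot: [-3.141, -0.0, 1.43]
ft_force: [0.1, -0.1, 0.1]
opening: 0.0197
finger_force: 30.0
```

Emit:
arm_command --targets '[{"x":0,"y":0,"z":0.002,"ax":0,"ay":0,"az":0,"claw":1},{"x":0,"y":0,"z":0,"ax":0,"ay":0,"az":0,"claw":1},{"x":0,"y":0,"z":0,"ax":0,"ay":0,"az":0,"claw":1}]'

```text
t: 19.9
eef_pos: [0.4563, -0.2278, 0.0113]
ee_rot: [-3.141, -0.0, 1.43]
ft_force: [-1.8, 0.9, 4.8]
opening: 0.0198
finger_force: 30.0
```

Emit:
arm_command --targets '[{"x":0,"y":0,"z":0,"ax":0,"ay":0,"az":0,"claw":0.1},{"x":0,"y":0,"z":0,"ax":0,"ay":0,"az":0,"claw":0.1},{"x":0,"y":0,"z":0,"ax":0,"ay":0,"az":0,"claw":0.1},{"x":0,"y":0,"z":0,"ax":0,"ay":0,"az":0,"claw":0.1},{"x":0,"y":0,"z":0,"ax":0,"ay":0,"az":0,"claw":0.1}]'

```text
t: 20.32
eef_pos: [0.4562, -0.2277, 0.0105]
ee_rot: [-3.14, -0.0, 1.43]
ft_force: [-0.3, 1.7, 0.4]
opening: 0.041
finger_force: 0.0
```

Emit:
arm_command --targets '[{"x":0,"y":0,"z":-0.03,"ax":0,"ay":0,"az":0,"claw":0.1},{"x":0,"y":0,"z":-0.08,"ax":0,"ay":0,"az":0,"claw":0.1},{"x":0,"y":0,"z":-0.12,"ax":0,"ay":0,"az":0,"claw":0.1},{"x":0,"y":0,"z":-0.12,"ax":0,"ay":0,"az":0,"claw":0.1},{"x":0,"y":0,"z":-0.12,"ax":0,"ay":0,"az":0,"claw":0.1}]'

```text
t: 20.73
eef_pos: [0.456, -0.2275, 0.1537]
ee_rot: [-3.14, -0.0, 1.43]
ft_force: [0.6, 0.0, 0.2]
opening: 0.0414
finger_force: 0.0
```

Emit:
arm_command --targets '[{"x":-0.12,"y":0,"z":-0.05,"ax":0,"ay":0,"az":0,"claw":0.1},{"x":-0.12,"y":0,"z":-0.05,"ax":0,"ay":0,"az":0,"claw":0.1},{"x":-0.12,"y":0.05,"z":0,"ax":0,"ay":0,"az":0,"claw":0.1},{"x":-0.12,"y":0.05,"z":0,"ax":0,"ay":0,"az":0,"claw":0.1},{"x":-0.12,"y":0.05,"z":0,"ax":0,"ay":0,"az":0,"claw":0.1}]'

```text
t: 21.15
eef_pos: [0.4758, -0.414, 0.1831]
ee_rot: [3.141, 0.001, 1.43]
ft_force: [0.9, -1.0, -0.8]
opening: 0.0415
finger_force: 0.0
```

Emit:
arm_command --targets '[{"x":-0.1,"y":0.08,"z":0,"ax":0,"ay":0,"az":0,"claw":0.1},{"x":-0.1,"y":0.08,"z":0,"ax":0,"ay":0,"az":0,"claw":0.1},{"x":0,"y":0,"z":0,"ax":0,"ay":0,"az":0,"claw":0.1},{"x":0,"y":0,"z":0,"ax":0,"ay":0,"az":0,"claw":0.1},{"x":0,"y":0,"z":0,"ax":0,"ay":0,"az":0,"claw":0.1}]'

```text
t: 21.57
eef_pos: [0.5145, -0.4776, 0.1811]
ee_rot: [-3.139, -0.002, 1.43]
ft_force: [-0.1, 0.5, -0.3]
opening: 0.0414
finger_force: 0.0
```

Run:
```python
from h import *
S=cams.snapshot('scene');T=cams.snapshot('top')
big=np.vstack([cv2.resize(T[170:370,100:500],None,fx=1.6,fy=1.5),cv2.resize(S[110:320,120:540],(640,300))])
cv2.imwrite('pics/fin.png',big[:,:,::-1])
```

```text
(no output)
```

View pics/fin.png

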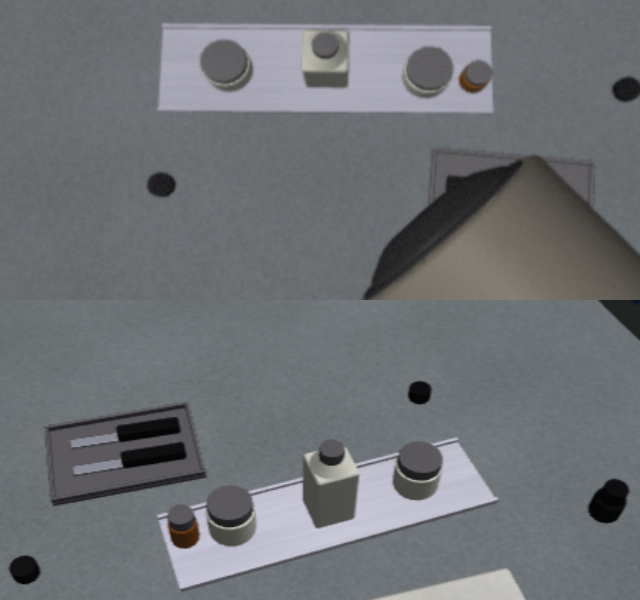

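The top view shows the bottle centred between the jars, cap at (325,46). The scene view shows both spatulas flat and parallel in the tray at (125,432) and (130,460), blades pointing the same way, and nothing else moved. Handing in.

```bash
python3 -c "
from cell import job
print(job.job_done())"
```

```text
the job is handed in; nothing more can be done
None
```

I handed the job in at about 22 s: the last pictures show the bottle upright in the lane about midway between the jars, and the stray spatula flat in the tray, parallel to the other with its blade the same way; nothing else in those views appears moved, and the hand-in gave no verdict.

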